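Pack the sample pots into the transport canister

TASK

Swing the lamp arm to the robot's left by its orange knob until the lamp is well clear of the jar (at least 60 degrees round from pointing straight at the jar). Then put every sample pot, one at a time, through the neck of the clear jar so that it drops right down inside, and only when all are in put the grey hood over the jar and turn it clockwise (seen from above) until its two orange ears are fully home under the canister's catches. Finally swing the lamp back over the closed canister, so that its head is above the grip bar, and at no time shift or knock over the spray bottle, pump bottle or kit carton.

Things in the scene. Friction and masses are not known exactly. Their poses are not given: they have to be found in the camera images.
- lamp_arm (a joint): Angle of the lamp's swinging arm on its upright post, rad: 0 points along the lamp's own -x axis (toward the robot, over the jar, give or take a few degrees), growing as it swings to the robot's left (clockwise seen from above); range -0.25 to 1.7. It stays where it is left; about 1 to 2 N at the knob moves it.
- lamp_knob (a point): Orange upright round knob on top of the lamp head, 18 mm across and 55 mm tall; the point is half-way up it. It stands on a white lamp head 80 mm across whose top is 27 mm below the point and whose underside is 49 mm below it (14 mm above the closed hood's grip bar); the knob is 165 mm from the hinge axis.
- lamp_hinge (a point): Point on the vertical hinge axis of the lamp arm, at the height of lamp_knob, above the fixed steel post (20 mm across, foot 72 mm across). x axis: opposite to the arm's direction at joint 0.
- jar_mouth (a point): Centre of the open mouth (blue-edged rim) of a clear jar fixed inside a grey canister base, 188 mm above the table; z up. Neck 46 mm bore, 54 mm outside, 22 mm deep, then a shoulder widening over 34 mm down to 132 mm outside. Jar inside 124 mm across, floor 179 mm below the rim with a 40 mm tall cone in its middle that makes pots fall aside.
- ledge (a point): On the jar's axis, 70 mm below the mouth, level with the canister's rim (150 mm across), the ledge the hood sits on. On this frame's +x and -x sides are orange catches, 80 to 101 mm from the axis, 40 mm wide: a roof 13 to 21 mm above the ledge, open at one end, with a stop at the clockwise end (from above). An ear turned in clockwise meets the stop when in line with x.
- hood_grip (a point): Grey hood, open below, 150 mm across (139 inside), 87 mm tall, 220 g or so, starting upright on the table. On top a black grip bar, 70 mm long (this frame's x), 16 mm thick (y), 46 mm tall. The point is on the hood's axis in the bar, 112 mm above the hood's lower edge and 21 mm below the bar's top; z up.
- hood_ear (a point): Centre of one of the hood's two orange ears, 18 mm wide, 8 mm high, at the lower edge on the +x and -x sides of hood_grip's frame, reaching 91 mm from the axis. To close: lower the hood with the ears 0.6 to 2.4 rad counter-clockwise (from above) of the catches until it sits on the ledge (hood_grip 112 mm above it), then turn it clockwise until the ears meet the stops.
- pot1_mid (a point): Sample pot, white body 31 mm across with a red screw cap 33 mm across, 64 mm tall over all, about 40 g (heavier at the bottom), standing upright on or near the blue mat; the point is on its axis, half-way up (32 mm above its underside), z along its axis to the cap. May be absent.
- pot2_mid (a point): Sample pot, white body 31 mm across with a red screw cap 33 mm across, 64 mm tall over all, about 40 g (heavier at the bottom), standing upright on or near the blue mat; the point is on its axis, half-way up (32 mm above its underside), z along its axis to the cap. May be absent.
- pot3_mid (a point): Sample pot, white body 31 mm across with a red screw cap 33 mm across, 64 mm tall over all, about 40 g (heavier at the bottom), standing upright on or near the blue mat; the point is on its axis, half-way up (32 mm above its underside), z along its axis to the cap. May be absent.
- pot4_mid (a point): Sample pot, white body 31 mm across with a red screw cap 33 mm across, 64 mm tall over all, about 40 g (heavier at the bottom), standing upright on or near the blue mat; the point is on its axis, half-way up (32 mm above its underside), z along its axis to the cap. May be absent.
- pot5_mid (a point): Sample pot, white body 31 mm across with a red screw cap 33 mm across, 64 mm tall over all, about 40 g (heavier at the bottom), standing upright on or near the blue mat; the point is on its axis, half-way up (32 mm above its underside), z along its axis to the cap. May be absent.
- pot6_mid (a point): Sample pot, white body 31 mm across with a red screw cap 33 mm across, 64 mm tall over all, about 40 g (heavier at the bottom), standing upright on or near the blue mat; the point is on its axis, half-way up (32 mm above its underside), z along its axis to the cap. May be absent.
- spray: Bystander: green spray bottle, 55 x 85 mm, 187 mm tall; origin under its centre.
- pump: Bystander: pump bottle, 64 mm across, 156 mm tall; origin under its centre.
- kitbox: Bystander: white kit carton, 90 x 170 mm, 130 mm tall; origin under its centre.
Things that resemble listed ones, but are neither listed nor needed, are in the scene too. What is shaped like the part that bears pot1_mid but yellow is not meant.

How it is judged:
On the way, in this order (a step that is already met when the one before it is completed fails the run):
1. The lamp arm has been swung at least 0.9 rad round, clear of the jar (value of joint lamp_arm above 0.9 rad), for 0.2 s.
2. All sample pots are inside the jar, below its neck, with the lamp still clear and the hood not yet on (horizontal distance between each of pot1_mid, pot2_mid, pot3_mid, pot4_mid, pot5_mid, pot6_mid and jar_mouth below 0.05 m and z of pot1_mid in the frame of jar_mouth between -0.18 and -0.045 m and z of pot2_mid in the frame of jar_mouth between -0.18 and -0.045 m and z of pot3_mid in the frame of jar_mouth between -0.18 and -0.045 m and z of pot4_mid in the frame of jar_mouth between -0.18 and -0.045 m and z of pot5_mid in the frame of jar_mouth between -0.18 and -0.045 m and z of pot6_mid in the frame of jar_mouth between -0.18 and -0.045 m and value of joint lamp_arm above 0.9 rad and horizontal distance between hood_grip and jar_mouth above 0.08 m), for 0.2 s.
3. The hood sits on the canister ledge with its ears turned under the catches, pots inside, lamp still clear (horizontal distance between hood_grip and jar_mouth below 0.007 m and z of hood_grip in the frame of jar_mouth between 0.036 and 0.047 m and angle between hood_grip's own z axis and vertical below 0.07 rad and angle between the x axis of hood_grip and the x axis of ledge, either way round below 0.16 rad and horizontal distance between each of pot1_mid, pot2_mid, pot3_mid, pot4_mid, pot5_mid, pot6_mid and jar_mouth below 0.05 m and z of pot1_mid in the frame of jar_mouth between -0.18 and -0.045 m and z of pot2_mid in the frame of jar_mouth between -0.18 and -0.045 m and z of pot3_mid in the frame of jar_mouth between -0.18 and -0.045 m and z of pot4_mid in the frame of jar_mouth between -0.18 and -0.045 m and z of pot5_mid in the frame of jar_mouth between -0.18 and -0.045 m and z of pot6_mid in the frame of jar_mouth between -0.18 and -0.045 m and value of joint lamp_arm above 0.9 rad), for 0.2 s.
At the end, for the whole second after the job is handed in: Every pot is in the jar, its centre 45 mm or more below the mouth; the hood is within 7 mm of the jar axis, hood_grip 36 to 47 mm above the mouth, upright to 4 degrees, ears within 0.16 rad of the catches; the lamp knob is within 50 mm of the jar axis, seen from above (horizontal distance between each of pot1_mid, pot2_mid, pot3_mid, pot4_mid, pot5_mid, pot6_mid, lamp_knob and jar_mouth below 0.05 m and z of pot1_mid in the frame of jar_mouth between -0.18 and -0.045 m and z of pot2_mid in the frame of jar_mouth between -0.18 and -0.045 m and z of pot3_mid in the frame of jar_mouth between -0.18 and -0.045 m and z of pot4_mid in the frame of jar_mouth between -0.18 and -0.045 m and z of pot5_mid in the frame of jar_mouth between -0.18 and -0.045 m and z of pot6_mid in the frame of jar_mouth between -0.18 and -0.045 m and horizontal distance between hood_grip and jar_mouth below 0.007 m and z of hood_grip in the frame of jar_mouth between 0.036 and 0.047 m and angle between hood_grip's own z axis and vertical below 0.07 rad and angle between the x axis of hood_grip and the x axis of ledge, either way round below 0.16 rad); the robot touches nothing.
It fails at once if the green spray bottle is moved more than 30 mm or tipped (distance of spray from where it was at the start of the episode above 0.03 m or angle between spray's own z axis and vertical above 0.35 rad).
It fails at once if the pump bottle is moved more than 30 mm or tipped (distance of pump from where it was at the start of the episode above 0.03 m or angle between pump's own z axis and vertical above 0.35 rad).
It fails at once if the kit carton is moved more than 30 mm or tipped (distance of kitbox from where it was at the start of the episode above 0.03 m or angle between kitbox's own z axis and vertical above 0.35 rad).
Of pot1, pot2, pot3, pot4, pot5, pot6 only 3 to 5 are there at a start; the rules pass over those that are not, and their reading is None.
At some moment in a run one of pot1, pot2, pot3, pot4, pot5, pot6, hood may be knocked a few centimetres aside while the robot is not near it.
It also fails if it takes over 210 s, if anything falls off the work surface, if the arm or the gripper's body presses on something with over 40 N, if the wrist force passes 120 N, or if a joint passes its speed limit or range.

ROBOT

A 7-joint arm with a two-finger parallel gripper is mounted at the origin on the work surface. World frame = base frame: x ahead of the robot, y to its left, z up, the work surface at z = 0. Lengths are in m, angles in rad, forces in N, time in s.
With the tool pointing down it reaches from about 0.425 to 0.925 m from the base axis. Payload 6.8 kg.
Tool frame: the origin (TCP) lies midway between the tips of the shut fingers; the grasp point (between the pads) lies 19 mm behind it; z points along the fingers, x is the direction in which the jaws open and shut, and the axes are right-handed (so a half turn about z gives the same grasp; the last joint's range is limited). The gripper opens to 85 mm and grips with 20 to 120 N. Pads are 22 mm wide; open, the fingers measure 114 mm over their backs; the gripper's body (76 mm by 85 mm) begins 54 mm behind the grasp point. The pads swing forward as they close: fully open they stand 13 mm farther back than shut.
Start: joints at [1.13, 0.477, 0.022, 1.555, -0.011, 1.109, -0.083], TCP at [0.221, -0.638, 0.231] pointing down, gripper open.
Joint ranges: [-2.96, 2.96], [-0.34, 2.1], [-1.41, 1.46], [0.24, 2.44], [-1.37, 4.51], [0.17, 1.92], [-2.96, 2.96]. Speed limits (rad/s): [2.39, 2.39, 3.14, 3.14, 3.14, 3.14, 3.14].

INTERFACE

Orientations are given as a unit quaternion [w, x, y, z].
In Python, from station import bot, imaging, nets gives the robot as it stands. The module is installed in compiled form; this text tells all that it offers.
- The arm moves only by the tool apply_moves, never from a script. Its argument "moves" is text: rows parted by semicolons, each of 7 numbers parted by spaces: the gripper command: -1 is fully open, 1 is shut, values between are in proportion, then the shift along the tool's x, y, z normalised to -1 to 1, where 1 is 120 mm, then the turn, a rotation vector about the tool's x, y, z normalised to -1 to 1, where 1 is 4 degrees. In form: hand dx dy dz rx ry rz; .... A call has 1 to 12 rows; each row shifts and turns the commanded pose from where the row before left it, along the tool's axes as they then stand; what a row does not reach is not made up. A row lasts 1/12 s, in which the tool goes at most 41.7 mm and 7.16 degrees, less where a joint would pass 70% of its speed; a pose out of reach is approached as far as the arm can. A call with a number of a shift or a turn outside -1 to 1 is refused whole. A call with a gripper value outside its range is refused whole. The fingers move at their own pace and stop on an object; "force" is the grip in N (left out, the last holds). Time passes only in rows, so rows that do not move let the fingers close. It gives the time, the measured TCP pose, the force and the opening at its end, in the units of the state.
- bot.get_obs(): the state, without advancing time (a new reading comes with each control period).
- imaging.read_camera(name): name is "scene" or "top" or "wrist"; returns a dict with "image" (400x640x3 uint8, red, green, blue), "fx", "fy", "cx", "cy" (pixels), "view" (4x4, takes a point from world to camera coordinates); the wrist camera has in their place "mount" (4x4, takes a point from camera to tool coordinates, whose origin is the TCP and whose axes are the tool frame's). Camera axes: x right, y down, z forward; pixel columns grow to the right and rows downward; lengths in m; the calibration is good to about 2 mm. A picture is of the moment at which its call begins: read the wrist's pose just before it. There is no depth.
- bot.hand_in(): hands the job in, once; it reports no verdict.
Trained networks look in a picture, given as the dict that the camera call returned (one of the last four; its "shot" number tells which), for a name from the list of things; names that differ only in an ending like _2 or _b are one class to them, and where a whole thing is asked for, a point or a joint stands for the part that bears it (a point fixed in the world has none). Each returns a list of dicts, best first, with "score" (0 to 1); they miss things now and then, are a little off and sometimes report something else, mostly with a low value. They report only what shows in the picture. A call takes as long as a camera call. They do not tell look-alikes from the thing itself.
- nets.spot_in(picture, name): "rect" ([left, top, right, bottom] in pixels, round what is visible of it).
- nets.outline_of(picture, name): "region" (400x640 bool, what is visible of it) and "rect" ([left, top, right, bottom] in pixels, round what is visible of it).
- nets.spot_point(picture, name): "location" ([column, row] in pixels: a listed point, or the origin of a listed thing).
The state is a dict: "t": time; "q": joint angles; "joint_vel": joint speeds; "joint_torque": joint torques, N m; "eef_pos": TCP position; "tool_rot": TCP orientation; "contact_force": force on the tool from outside, world axes, zero at the start; "torque": the same for the moment, N m; "gripper_width": opening from 0.0 (shut) to 1.0 (fully open).
Only numpy, scipy, OpenCV 4.12 (cv2) and the standard library are available. Lean on these libraries where they do the work, as an engineer would, in place of code of your own. Each camera call takes 0.05 s, during which the arm holds its last target.

## Working session

There is one attempt and no reset: what is moved stays moved. The work goes in short steps, Python scripts to look and compute and a tool call to move; the robot and the scene stay as the last step left them, time stands still between calls to the robot, and variables do not carry over. Pictures are saved under pics/ and viewed, and the job is handed in when it is done.

Besides the shell and the picture viewer there is one more tool, called after "Emit:" as name(argument=value, ...) on one line, values as JSON. apply_moves: Moves the arm, as the interface text tells. Scaled input: -1 to 1 covers 120 mm each way for a shift and 4 degrees each way for a turn. Its arguments: {"type":"object","properties":{"moves":{"type":"string"},"force":{"type":"number"}},"required":["moves"]}

```bash
ls; mkdir -p pics; python3 - <<'E'
from station import bot, imaging, nets
import cv2
o=bot.get_obs()
print(o)
for n in ["scene","top","wrist"]:
    p=imaging.read_camera(n)
    cv2.imwrite(f"pics/{n}0.png",p["image"][:,:,::-1])
    print(n,{k:v for k,v in p.items() if k!="image"})
E
```

```text
pics
{'t': 0.0, 'q': array([ 1.12990564,  0.47777401,  0.02234299,  1.55642715, -0.01150303,
        1.10930348, -0.08308412]), 'joint_vel': array([-0.0007742 ,  0.00048365,  0.00161279, -0.00075314,  0.00072632,
       -0.00068163, -0.00215544]), 'joint_torque': array([-8.50591005e-04, -5.96467602e+01,  1.60715651e+00, -2.81198841e+01,
        1.23611200e-02,  9.38104960e-03,  4.09365998e-05]), 'eef_pos': array([ 0.2203069 , -0.63742277,  0.23035354]), 'tool_rot': array([-4.63034985e-04,  8.14466838e-01, -5.80209423e-01, -7.62287497e-04]), 'contact_force': array([ 0.38231576, -0.57665703, -0.31099109]), 'torque': array([-0.06034924, -0.01271697,  0.04377663]), 'gripper_width': 1.0001740238495087}
scene {'fx': 390.4455130095614, 'fy': 390.4455130095614, 'cx': 321.1190077149429, 'cy': 203.65903771826183, 'view': array([[-0.2507617 ,  0.96790434,  0.01672619,  0.13542701],
       [ 0.6408899 ,  0.17893969, -0.74648558, -0.24301854],
       [-0.72551961, -0.17647035, -0.66519133,  1.47707367],
       [ 0.        ,  0.        ,  0.        ,  1.        ]]), 'shot': 1}
top {'fx': 432.31386
[... 216 characters left out ...]
0e-02, -9.98317310e-02,
         6.20844073e-01],
       [ 1.00093185e-01, -1.02393560e-02, -9.94925379e-01,
         1.44483532e+00],
       [ 0.00000000e+00,  0.00000000e+00,  0.00000000e+00,
         1.00000000e+00]]), 'shot': 2}
wrist {'fx': 358.5877698187718, 'fy': 358.5877698187718, 'cx': 321.712895910706, 'cy': 201.0249051960337, 'mount': array([[ 9.99999114e-01,  1.32883774e-03,  7.59812055e-05,
        -8.47119294e-05],
       [-1.28264331e-03,  9.46841922e-01,  3.21696641e-01,
        -8.39712233e-02],
       [ 3.55540446e-04, -3.21696454e-01,  9.46842788e-01,
        -1.42970827e-01],
       [ 0.00000000e+00,  0.00000000e+00,  0.00000000e+00,
         1.00000000e+00]]), 'shot': 3}
```

View pics/scene0.png

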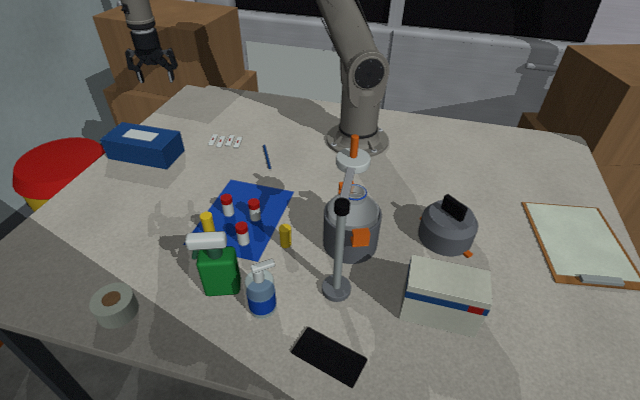

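View pics/top0.png

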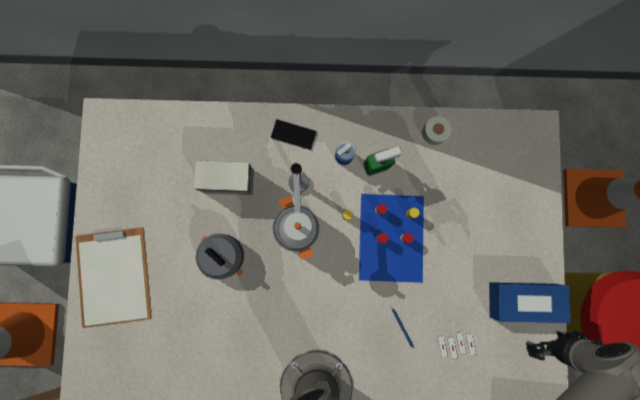

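View pics/wrist0.png

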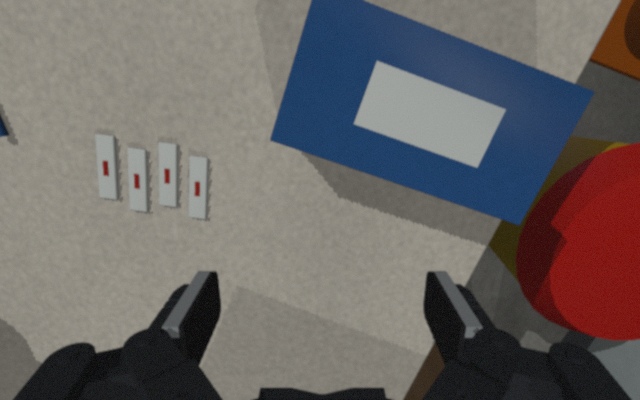

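The scene view shows red-capped pots at (227,205), (254,210) and (242,233). Yellow decoys are at (207,222) and (286,236). The top view has the reds at (382,210), (383,239) and (407,238), and the yellows at (413,212) and (347,215). The red ones are the ones I want. Next I'll measure everything.

```bash
cat > h.py <<'E'
import numpy as np, cv2
from station import bot, imaging, nets
from scipy.spatial.transform import Rotation as R
def obs():
    o=bot.get_obs(); return o
def rot(q): return R.from_quat([q[1],q[2],q[3],q[0]])
def T_tool(o):
    T=np.eye(4);T[:3,:3]=rot(o['tool_rot']).as_matrix();T[:3,3]=o['eef_pos'];return T
def shot(name):
    o=bot.get_obs(); p=imaging.read_camera(name)
    p['cw']=np.linalg.inv(p['view']) if 'view' in p else T_tool(o)@p['mount']
    return p
def save(p,fn): cv2.imwrite('pics/'+fn,p['image'][:,:,::-1])
def ray(p,uv):
    d=p['cw'][:3,:3]@np.array([(uv[0]-p['cx'])/p['fx'],(uv[1]-p['cy'])/p['fy'],1.])
    return p['cw'][:3,3],d/np.linalg.norm(d)
def atz(p,uv,z):
    c,d=ray(p,uv); return c+d*(z-c[2])/d[2]
def tri(rs):
    A=np.zeros((3,3));b=np.zeros(3)
    for c,d in rs:
        M=np.eye(3)-np.outer(d,d);A+=M;b+=M@c
    x=np.linalg.solve(A,b); return x,[np.linalg.norm((np.eye(3)-np.outer(d,d))@(x-c)) for c,d in rs]
def proj(p,X):
    c=np.linalg.inv(p['cw'])@np.append(X,1); return np.array([p['fx']*c[0]/c[2]+p['cx'],p['fy']*c[1]/c[2]+p['cy']])
def delta(pos,Rm=None):
    """shift in tool axes, units of 120mm, and rotvec in units of 4deg"""
    o=bot.get_obs();T=T_tool(o)
    d=T[:3,:3].T@(np.array(pos)-T[:3,3])
    rv=np.zeros(3)
    if Rm is not None: rv=R.from_matrix(T[:3,:3].T@Rm).as_rotvec()
    return d/0.12, np.degrees(rv)/4
def down(yaw):
    # tool z down, tool x at yaw in world
    c,s=np.cos(yaw),np.sin(yaw)
    x=np.array([c,s,0]);z=np.array([0,0,-1.]);return np.stack([x,np.cross(z,x),z],1)
E
python3 - <<'E'
from h import *
np.set_printoptions(precision=4,suppress=True)
s=shot('scene');t=shot('top')
zz={'lamp_knob':None,'lamp_hinge':None,'jar_mouth':.188,'ledge':.118,'hood_grip':.112,'hood_ear':.004,'pot1_mid':.032,'spray':0,'pump':0,'kitbox':0}
for n,z in zz.items():
    for nm,p in(('s',s),('t',t)):
        for r in nets.spot_point(p,n)[:8]:
            if r['score']<.2: continue
            print(n,nm,round(r['score'],2),np.round(r['location'],1), atz(p,r['location'],z) if z is not None else '')
E
```

```text
lamp_knob s 0.94 [353.2 148.5] 
lamp_knob s 0.74 [467.1 256.8] 
lamp_knob s 0.64 [435.6 309.8] 
lamp_knob t 0.64 [228.5 182.1] 
lamp_hinge s 0.78 [342.6 192.2] 
lamp_hinge s 0.29 [219.8 287.3] 
lamp_hinge t 0.77 [298.2 166.9] 
jar_mouth s 0.85 [353.2 189.7] [0.524 0.074 0.188]
jar_mouth t 0.9 [293.8 225.7] [0.528  0.0806 0.188 ]
jar_mouth t 0.57 [404.3 235.9] [ 0.5047 -0.255   0.188 ]
ledge s 0.6 [351.8 211.9] [0.5283 0.0763 0.118 ]
ledge t 0.67 [291.9 227.9] [0.5237 0.0892 0.118 ]
hood_grip s 0.83 [453.  207.2] [0.4321 0.3298 0.112 ]
hood_grip s 0.69 [353.3 188.9] [0.4288 0.0613 0.112 ]
hood_grip s 0.21 [243.  233.1] [ 0.6672 -0.1649  0.112 ]
hood_grip t 0.82 [214.  254.6] [0.4336 0.3344 0.112 ]
hood_ear s 0.55 [467.6 255.3] [0.4904 0.3937 0.004 ]
hood_ear s 0.43 [342.3 195. ] [0.3369 0.0161 0.004 ]
hood_ear t 0.92 [205.4 238.7] [0.4841 0.3901 0.004 ]
pot1_mid s 0.77 [240.6 232.5] [ 0.5976 -0.2114  0.032 ]
pot1_mid s 0.77 [207.7 224.4] [ 0.5929 -0.3112  0.032 ]
pot1_mid s 0.57 [284.1 236.1] [ 0.579  -0.0935  0.032 ]
pot1_mid t 0.56 [412.3 213.4] [ 0.5856 -0.3161  0.032 ]
pot1_mid t 0.55 [381.7 241.3] [ 0.4885 -0.2122  0.032 ]
pot1_mid t 0.47 [347.6 217.1] [ 0.5679 -0.0954  0.032 ]
pot1_mid t 0.41 [381.6 212.5] [ 0.5863 -0.2111  0.032 ]
pot1_mid t 0.22 [297.3 225.9] [0.5341 0.0748 0.032 ]
spray s 0.69 [222.5 288.7] [ 0.7596 -0.1937  0.    ]
spray t 0.69 [376.7 164.6] [ 0.7575 -0.1979  0.    ]
pump s 0.61 [266.  312.7] [ 0.7952 -0.0669  0.    ]
pump t 0.55 [340.6 152.9] [ 0.7962 -0.07    0.    ]
pump t 0.4 [374.3 164.7] [ 0.7569 -0.1894  0.    ]
kitbox s 0.9 [434.3 310.6] [0.6862 0.3145 0.    ]
kitbox t 0.91 [226.2 181.5] [0.6847 0.3281 0.    ]
```

```bash
python3 - <<'E'
from h import *
np.set_printoptions(precision=4,suppress=True)
s=shot('scene');t=shot('top')
print(atz(s,[353.2,148.5],.314),atz(t,[298.2,166.9],.314),atz(s,[342.6,192.2],.314),atz(s,[342.6,204],.30))
cv2.imwrite('pics/s1.png',cv2.resize(s['image'][130:310,170:500],None,fx=2.4,fy=2.4,interpolation=2)[:,:,::-1])
cv2.imwrite('pics/t1.png',cv2.resize(t['image'][120:300,180:450],None,fx=2.9,fy=2.9,interpolation=2)[:,:,::-1])
E
```

```text
[0.5348 0.0669 0.314 ] [0.686 0.068 0.314] [0.6891 0.0761 0.314 ] [0.7071 0.0807 0.3   ]
```

View pics/s1.png

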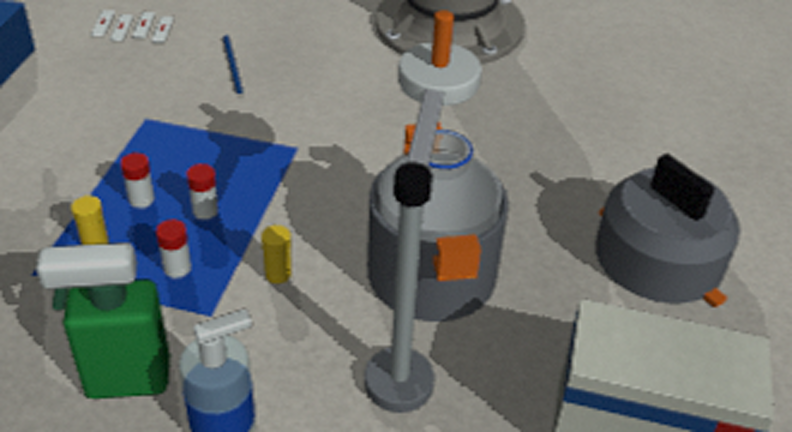

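View pics/t1.png

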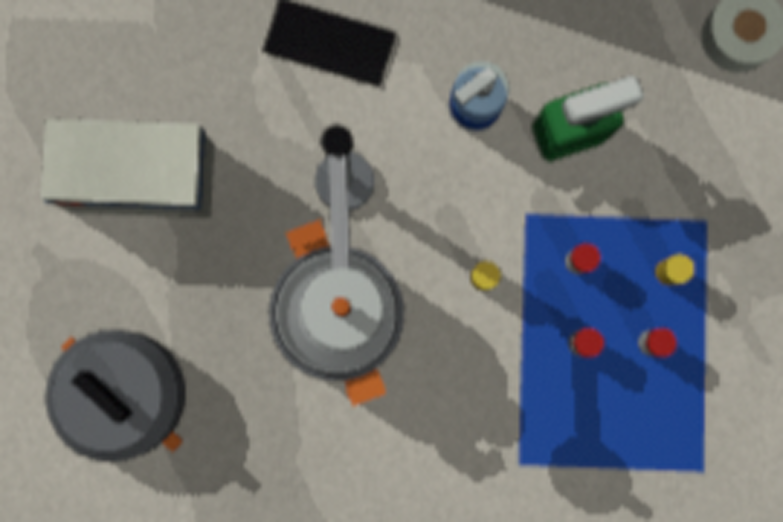

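```bash
python3 - <<'E'
from h import *
np.set_printoptions(precision=3,suppress=True)
s=shot('scene');t=shot('top')
c=lambda a,b:np.array([a/2.9+180,b/2.9+120])
print('knob top',atz(t,c(341,306),.335),'sc',atz(s,[353.2,148.5],.314))
print('hinge',atz(t,c(337,141),.314))
a=atz(t,c(308,238),.139);b=atz(t,c(365,387),.139);print('catch',a,b,(a+b)/2,np.degrees(np.arctan2(*(a-b)[1::-1])))
d=lambda a,b:np.array([a/2.4+170,b/2.4+130])
a=atz(t,c(85,379),.133);b=atz(t,c(121,413),.133);print('bar',a,b,np.degrees(np.arctan2(*(a-b)[1::-1])))
a=atz(t,c(69,344),.004);b=atz(t,c(173,441),.004);print('ears',a,b,(a+b)/2,np.degrees(np.arctan2(*(a-b)[1::-1])))
for p in [(585,257),(589,342),(661,341)]: print('pot',atz(t,c(*p),.064))
for p in [(172,228),(201,175),(136,162)]: print('pot s',atz(s,d(*p),.064))
print(delta([.5,-.1,.42]))
E
```

```text
knob top [0.523 0.065 0.335] sc [0.535 0.067 0.314]
hinge [0.681 0.073 0.314]
catch [0.604 0.109 0.139] [0.444 0.043 0.139] [0.524 0.076 0.139] 22.456775072377447
bar [0.446 0.345 0.133] [0.411 0.305 0.133] 48.6612175111355
ears [0.484 0.396 0.004] [0.373 0.268 0.004] [0.429 0.332 0.004] 48.97219332890359
pot [ 0.597 -0.206  0.064]
pot [ 0.499 -0.211  0.064]
pot [ 0.502 -0.294  0.064]
pot s [ 0.599 -0.204  0.064]
pot s [ 0.508 -0.206  0.064]
pot s [ 0.507 -0.289  0.064]
(array([-3.476, -3.666, -1.572]), array([0., 0., 0.]))
```

Emit:
apply_moves(moves="-1 0 0 -0.26 0 0 0; -1 0 0 -0.26 0 0 0; -1 0 0 -0.26 0 0 0; -1 0 0 -0.26 0 0 0; -1 0 0 -0.26 0 0 0; -1 0 0 -0.26 0 0 0; -1 -0.2 -0.21 0 0 0 0; -1 -0.2 -0.21 0 0 0 0; -1 -0.2 -0.21 0 0 0 0; -1 -0.2 -0.21 0 0 0 0; -1 -0.2 -0.21 0 0 0 0; -1 -0.2 -0.21 0 0 0 0", force=25)

```text
t: 2.45
eef_pos: [0.3168, -0.4508, 0.4187]
tool_rot: [0.0, 0.814, -0.58, 0.0]
contact_force: [0.3, -0.8, 0.1]
gripper_width: 1.0
```

Emit:
apply_moves(moves="-1 -0.2 -0.21 0 0 0 1; -1 -0.2 -0.21 0 0 0 1; -1 -0.2 -0.21 0 0 0 1; -1 -0.2 -0.21 0 0 0 1; -1 -0.2 -0.21 0 0 0 1; -1 -0.2 -0.21 0 0 0 1; -1 -0.2 -0.21 0 0 0 1;-1 -0.2 -0.21 0 0 0 1; -1 0 0 0 0 0 0")

```text
t: 3.2
eef_pos: [0.5028, -0.2395, 0.4181]
tool_rot: [0.002, -0.626, 0.78, 0.001]
contact_force: [0.2, 0.8, -0.8]
gripper_width: 0.999
```

```bash
python3 - <<'E'
from h import *
np.set_printoptions(precision=3,suppress=True)
o=obs();print(o['q'],o['eef_pos'],T_tool(o)[:3,:3])
print(delta([.53,.066,.40]))
p=shot('wrist');save(p,'w1.png')
for n in ['pot1_mid','lamp_knob','jar_mouth']:
  for r in nets.spot_point(p,n)[:6]: print(n,r['score'],r['location'],atz(p,r['location'],{'p':.032,'l':.314,'j':.188}[n[0]]))
E
```

```text
[ 0.545  0.175 -0.248  1.559  0.04   1.412 -1.495] [ 0.503 -0.239  0.418] [[-0.217 -0.976  0.002]
 [-0.976  0.217  0.003]
 [-0.004 -0.001 -1.   ]]
(array([-2.534,  0.333,  0.16 ]), array([0., 0., 0.]))
pot1_mid 0.7 [362.0, 67.9] [ 0.588 -0.313  0.032]
pot1_mid 0.69 [283.7, 78.8] [ 0.597 -0.204  0.032]
pot1_mid 0.56 [212.3, 110.2] [ 0.578 -0.093  0.032]
jar_mouth 0.9 [38.4, 203.4] [0.526 0.078 0.188]
```

View pics/w1.png

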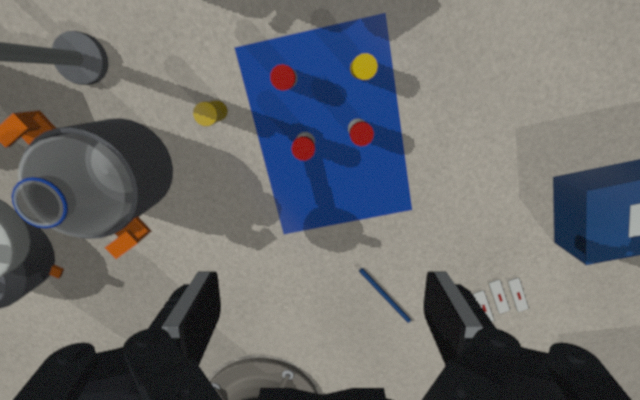

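The wrist picture shows red caps at (283,77), (304,148) and (361,133), yellows at (364,66) and (208,113), and the jar mouth at (40,203). I'll go toward the knob and look again.

Emit:
apply_moves(moves="-1 -0.25 0.03 0 0 0 0; -1 -0.25 0.03 0 0 0 0; -1 -0.25 0.03 0 0 0 0; -1 -0.25 0.03 0 0 0 0; -1 -0.25 0.03 0 0 0 0; -1 -0.25 0.03 0 0 0 0; -1 -0.25 0.03 0 0 0 0; -1 -0.25 0.03 0 0 0 0; -1 0 0 0 0 0 0")

```text
t: 4.15
eef_pos: [0.5231, -0.0002, 0.4191]
tool_rot: [0.001, -0.626, 0.78, 0.001]
contact_force: [-0.4, -0.2, 0.6]
gripper_width: 1.0
```

```bash
python3 - <<'E'
from h import *
np.set_printoptions(precision=3,suppress=True)
o=obs();print(o['q'],o['eef_pos'])
p=shot('wrist');save(p,'w2.png')
for n in ['lamp_knob','jar_mouth','hood_grip']:
  for r in nets.spot_point(p,n)[:6]: print(n,r['score'],r['location'],atz(p,r['location'],{'p':.032,'l':.314,'j':.188,'h':.112}[n[0]]))
E
```

```text
[ 0.269  0.127 -0.431  1.619  0.051  1.406 -1.957] [ 0.523 -0.     0.419]
lamp_knob 0.98 [236.3, 215.5] [0.525 0.065 0.314]
lamp_knob 0.63 [466.9, 121.2] [ 0.558 -0.108  0.314]
jar_mouth 0.66 [469.1, 122.9] [ 0.531 -0.155  0.188]
hood_grip 0.95 [108.0, 262.1] [0.432 0.33  0.112]
```

View pics/w2.png

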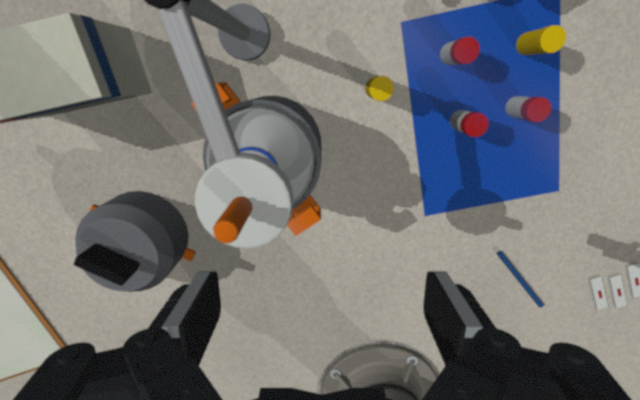

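Emit:
apply_moves(moves="-1 -0.18 0.033 0 0 0 0; -1 -0.18 0.033 0 0 0 0; -1 -0.17 0.034 0 0 0 0; -1 0 0 0.2 0 0 0; -1 0 0 0.2 0 0 0; -1 0 0 0.2 0 0 0; -1 0 0 0.2 0 0 0; -1 0 0 0.15 0 0 0; -1 0 0 0 0 0 0")

```text
t: 5.1
eef_pos: [0.5241, 0.0559, 0.3007]
tool_rot: [-0.003, -0.622, 0.783, 0.001]
contact_force: [-0.5, -0.3, -0.4]
gripper_width: 1.001
```

Emit:
apply_moves(moves="0.4 0 0 0 0 0 0;0.4 0 0 0 0 0 0; 0.4 0 0 0 0 0 0;0.4 0 0 0 0 0 0;0.4 0 0 0 0 0 0")

```text
t: 5.52
eef_pos: [0.5268, 0.0592, 0.3057]
tool_rot: [0.001, -0.623, 0.782, -0.001]
contact_force: [-0.4, 1.8, 1.2]
gripper_width: 0.311
```

```bash
python3 - <<'E'
from h import *
np.set_printoptions(precision=3,suppress=True)
o=obs();print(o['q'],o['eef_pos'],o['contact_force'],o['gripper_width'])
p=shot('wrist');save(p,'w3.png')
E
```

```text
[ 0.182  0.207 -0.476  1.783  0.102  1.174 -2.122] [0.527 0.059 0.306] [-0.409  1.799  1.16 ] 0.3113095348197462
```

View pics/w3.png

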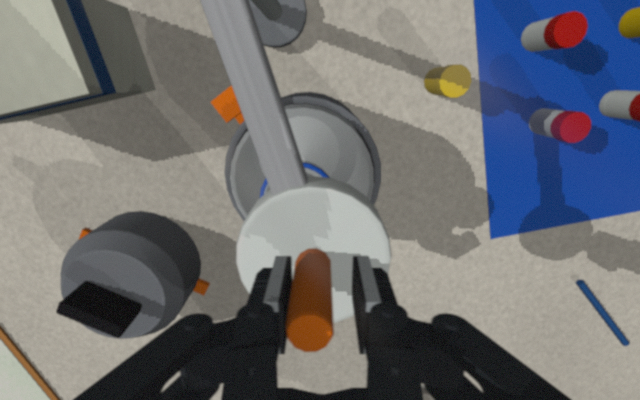

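```bash
python3 - <<'E'
from h import *
np.set_printoptions(precision=2,suppress=True)
T=T_tool(obs())[:3,:3]
a=np.linspace(-.05,1.35,25)
P=np.stack([-np.cos(a),np.sin(a),0*a],1)*.165
print(np.diff(P[:],axis=0)@T/.12)
E
```

```text
[[-0.08  0.02  0.  ]
 [-0.08  0.02  0.  ]
 [-0.08  0.01  0.  ]
 [-0.08  0.01  0.  ]
 [-0.08  0.    0.  ]
 [-0.08 -0.    0.  ]
 [-0.08 -0.01  0.  ]
 [-0.08 -0.01  0.  ]
 [-0.08 -0.02  0.  ]
 [-0.08 -0.02  0.  ]
 [-0.08 -0.03  0.  ]
 [-0.07 -0.03  0.  ]
 [-0.07 -0.04  0.  ]
 [-0.07 -0.04  0.  ]
 [-0.07 -0.04  0.  ]
 [-0.06 -0.05  0.  ]
 [-0.06 -0.05  0.  ]
 [-0.06 -0.05  0.  ]
 [-0.06 -0.06  0.  ]
 [-0.05 -0.06  0.  ]
 [-0.05 -0.06  0.  ]
 [-0.04 -0.07  0.  ]
 [-0.04 -0.07  0.  ]
 [-0.04 -0.07  0.  ]]
```

Emit:
apply_moves(moves="0.9 0 0 0 0 0 0;0.9 0 0 0 0 0 0; 0.9 0 0 0 0 0 0", force=25)

```text
t: 5.82
eef_pos: [0.5267, 0.0593, 0.3053]
tool_rot: [0.001, -0.623, 0.782, -0.0]
contact_force: [0.3, 1.1, 4.8]
gripper_width: 0.201
```

Emit:
apply_moves(moves="0.9 -0.08 0.02 0 0 0 0;0.9 -0.08 0.02 0 0 0 0;0.9 -0.08 0.01 0 0 0 0;0.9 -0.08 0.01 0 0 0 0;0.9 -0.08 0 0 0 0 0;0.9 -0.08 0 0 0 0 0;0.9 -0.08 -0.01 0 0 0 0;0.9 -0.08 -0.01 0 0 0 0;0.9 -0.08 -0.02 0 0 0 0;0.9 -0.08 -0.02 0 0 0 0;0.9 -0.08 -0.03 0 0 0 0;0.9 -0.07 -0.03 0 0 0 0")

```text
t: 6.82
eef_pos: [0.5579, 0.1691, 0.3049]
tool_rot: [-0.001, -0.623, 0.782, 0.0]
contact_force: [-6.9, -0.8, 7.7]
gripper_width: 0.203
```

Emit:
apply_moves(moves="0.9 -0.07 -0.04 0 0 0 0;0.9 -0.07 -0.04 0 0 0 0;0.9 -0.07 -0.04 0 0 0 0;0.9 -0.06 -0.05 0 0 0 0;0.9 -0.06 -0.05 0 0 0 0;0.9 -0.06 -0.05 0 0 0 0;0.9 -0.06 -0.06 0 0 0 0;0.9 -0.05 -0.06 0 0 0 0;0.9 -0.05 -0.06 0 0 0 0;0.9 -0.04 -0.07 0 0 0 0;0.9 -0.04 -0.07 0 0 0 0;0.9 -0.04 -0.07 0 0 0 0")

```text
t: 7.82
eef_pos: [0.6525, 0.2322, 0.305]
tool_rot: [0.0, -0.624, 0.781, 0.002]
contact_force: [-4.2, 4.9, 5.5]
gripper_width: 0.197
```

```bash
python3 - <<'E'
from h import *
np.set_printoptions(precision=3,suppress=True)
o=obs();print(o['q'],o['eef_pos'],o['contact_force'],o['gripper_width'])
p=shot('top');save(p,'t4.png')
E
```

```text
[-0.104  0.503 -0.495  1.39   0.235  1.308 -2.402] [0.653 0.232 0.305] [-4.234  4.872  5.461] 0.19713882251347906
```

View pics/t4.png

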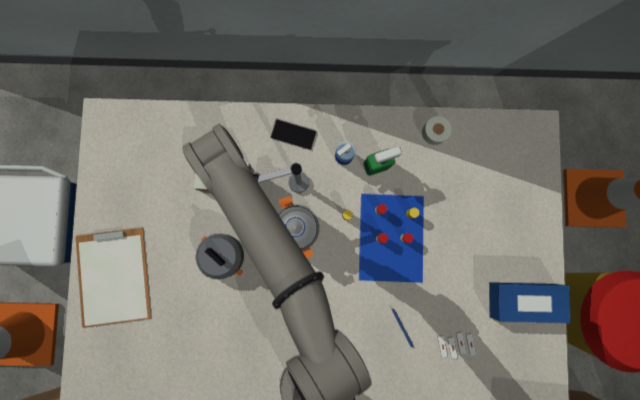

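The lamp arm now points to about (255,178) in the top view, clear of the jar. I'll release and rise.

Emit:
apply_moves(moves="0 0 0 0 0 0 0;-1 0 0 0 0 0 0; -1 0 0 0 0 0 0;-1 0 0 0 0 0 0;-1 0 0 0 0 0 0;-1 0 0 -0.2 0 0 0;-1 0 0 -0.2 0 0 0;-1 0 0 -0.2 0 0 0;-1 0 0 -0.2 0 0 0;-1 0 0 -0.2 0 0 0;-1 0 0 0 0 0 0")

```text
t: 8.78
eef_pos: [0.6549, 0.2296, 0.4304]
tool_rot: [0.004, -0.623, 0.782, -0.001]
contact_force: [-0.2, -0.6, 0.5]
gripper_width: 1.002
```

```bash
python3 - <<'E'
from h import *
np.set_printoptions(precision=3,suppress=True)
o=obs();print(o['q'],o['eef_pos'],o['contact_force'],o['gripper_width'])
p=shot('scene');save(p,'s5.png')
for n in ['lamp_knob','hood_grip']:
  for r in nets.spot_point(p,n)[:6]: print(n,r['score'],r['location'],atz(p,r['location'],{'p':.032,'l':.314,'j':.188,'h':.112}[n[0]]))
print(T_tool(o)[:3,:3], delta([.535,-.15,.35],down(np.radians(-102))))
E
```

```text
[-0.118  0.453 -0.495  1.188  0.211  1.541 -2.372] [0.655 0.23  0.43 ] [-0.193 -0.562  0.514] 1.0020401707529099
lamp_knob 0.95 [427.6, 197.1] [0.659 0.236 0.314]
hood_grip 0.58 [453.9, 207.0] [0.431 0.332 0.112]
hood_grip 0.18 [426.5, 192.2] [0.388 0.259 0.112]
[[-0.224 -0.974  0.008]
 [-0.974  0.225  0.003]
 [-0.005 -0.007 -1.   ]] (array([3.297, 0.256, 0.619]), array([ 0.002, -0.008, -0.236]))
```

View pics/s5.png

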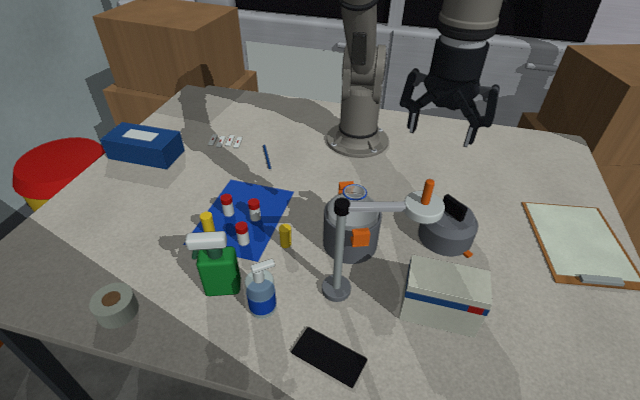

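Emit:
apply_moves(moves="-1 0.237 0.1 0 0 0 0;-1 0.237 0.1 0 0 0 0;-1 0.237 0.1 0 0 0 0;-1 0.237 0.1 0 0 0 0;-1 0.237 0.1 0 0 0 0;-1 0.237 0.1 0 0 0 0;-1 0.237 0.1 0 0 0 0;-1 0.237 0.1 0 0 0 0;-1 0 0 0 0 0 0;-1 0 0 0 0 0 0")

```text
t: 9.77
eef_pos: [0.5083, 0.0268, 0.4236]
tool_rot: [-0.001, -0.621, 0.783, -0.0]
contact_force: [0.5, 0.8, -0.3]
gripper_width: 0.998
```

```bash
python3 - <<'E'
from h import *
np.set_printoptions(precision=3,suppress=True)
o=obs();print(o['q'],o['eef_pos'],o['contact_force'],o['gripper_width'])
p=shot('wrist');save(p,'w6.png')
for n in ['jar_mouth','ledge','pot1_mid','hood_grip']:
  for r in nets.spot_point(p,n)[:6]: print(n,r['score'],r['location'],atz(p,r['location'],{'p':.032,'l':.118,'j':.188,'h':.112}[n[0]]))
E
```

```text
[ 0.239  0.102 -0.452  1.636  0.046  1.415 -2.018] [0.508 0.027 0.424] [ 0.478  0.775 -0.271] 0.998071756654675
jar_mouth 0.72 [270.2, 155.7] [0.527 0.079 0.188]
ledge 0.9 [277.3, 143.9] [0.527 0.08  0.118]
pot1_mid 0.95 [471.8, 33.3] [ 0.601 -0.204  0.032]
pot1_mid 0.9 [391.6, 71.2] [ 0.578 -0.09   0.032]
pot1_mid 0.83 [554.1, 22.5] [ 0.589 -0.313  0.032]
hood_grip 0.62 [120.7, 250.9] [0.431 0.335 0.112]
```

View pics/w6.png

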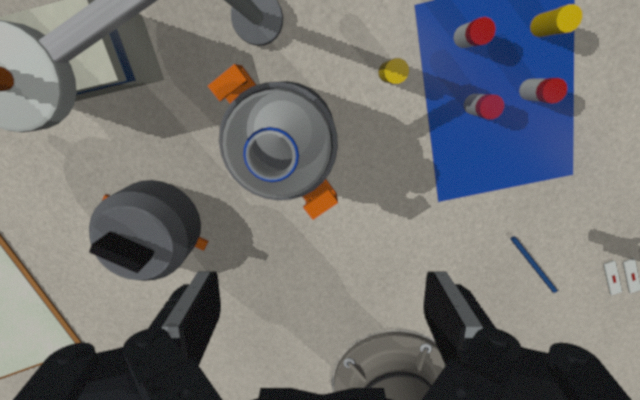

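```bash
cat >> h.py <<'E'
def plan(target,yaw,n,hand=-1,pos0=None,T0=None):
    """n rows interpolating from current to target pose (down yaw)"""
    T=T_tool(bot.get_obs()) if T0 is None else T0
    Rm=down(yaw); rv=R.from_matrix(T[:3,:3].T@Rm).as_rotvec()
    step=rv/n; dp=(np.array(target)-T[:3,3])/n
    Rc=R.from_matrix(T[:3,:3]);out=[]
    for i in range(n):
        sh=Rc.inv().apply(dp)/.12
        out.append(' '.join([f'{hand:g}']+[f'{v:.2f}'.rstrip('0').rstrip('.') if abs(v)>=.005 else '0' for v in sh]+[f'{v:.2f}' if abs(v)>=.005 else '0' for v in np.degrees(step)/4]))
        Rc=Rc*R.from_rotvec(step)
    print(';'.join(out))
E
python3 - <<'E'
from h import *
p=shot('wrist')
im=p['image'].astype(int)
m=(im[:,:,2]>90)&(im[:,:,2]-im[:,:,0]>50)
m[:, :225]=0;m[:,310:]=0;m[:110]=0;m[200:]=0
ys,xs=np.nonzero(m);e=cv2.fitEllipse(np.stack([xs,ys],1).astype(np.float32));print(len(xs),e,atz(p,e[0],.188))
plan([.59,-.19,.36],0,26)
E
```

```text
410 ((274.41790771484375, 154.5492706298828), (50.92949295043945, 53.51475143432617), 123.5404281616211) [0.5278917  0.07846602 0.188     ]
-1 0.06 -0.04 0.02 0 0 -0.99;-1 0.07 -0.04 0.02 0 0 -0.99;-1 0.07 -0.03 0.02 0 0 -0.99;-1 0.07 -0.03 0.02 0 0 -0.99;-1 0.07 -0.02 0.02 0 0 -0.99;-1 0.07 -0.02 0.02 0 0 -0.99;-1 0.07 -0.01 0.02 0 0 -0.99;-1 0.07 -0.01 0.02 0 0 -0.99;-1 0.08 0 0.02 0 0 -0.99;-1 0.07 0 0.02 0 0 -0.99;-1 0.07 0.01 0.02 0 0 -0.99;-1 0.07 0.01 0.02 0 0 -0.99;-1 0.07 0.02 0.02 0 0 -0.99;-1 0.07 0.02 0.02 0 0 -0.99;-1 0.07 0.03 0.02 0 0 -0.99;-1 0.07 0.03 0.02 0 0 -0.99;-1 0.06 0.04 0.02 0 0 -0.99;-1 0.06 0.04 0.02 0 0 -0.99;-1 0.06 0.05 0.02 0 0 -0.99;-1 0.06 0.05 0.02 0 0 -0.99;-1 0.05 0.05 0.02 0 0 -0.99;-1 0.05 0.06 0.02 0 0 -0.99;-1 0.04 0.06 0.02 0 0 -0.99;-1 0.04 0.06 0.02 0 0 -0.99;-1 0.04 0.07 0.02 0 0 -0.99;-1 0.03 0.07 0.02 0 0 -0.99
```

Jar mouth is at (0.527, 0.0785), with sources agreeing within about 1 mm. Next I turn the tool to yaw 0 while moving over the pots.

Emit:
apply_moves(moves="-1 0.07 -0.04 0.02 0 0 -0.99;-1 0.07 -0.04 0.02 0 0 -0.99;-1 0.07 -0.03 0.02 0 0 -0.99;-1 0.07 -0.03 0.02 0 0 -0.99;-1 0.07 -0.02 0.02 0 0 -0.99;-1 0.07 -0.02 0.02 0 0 -0.99;-1 0.07 -0.01 0.02 0 0 -0.99;-1 0.07 -0.01 0.02 0 0 -0.99;-1 0.08 0 0.02 0 0 -0.99;-1 0.07 0 0.02 0 0 -0.99;-1 0.07 0.01 0.02 0 0 -0.99;-1 0.07 0.01 0.02 0 0 -0.99")

```text
t: 11.07
eef_pos: [0.5469, -0.0712, 0.3952]
tool_rot: [-0.0, 0.886, -0.463, -0.0]
contact_force: [0.0, -0.3, 0.8]
gripper_width: 0.999
```

Emit:
apply_moves(moves="-1 0.07 0.02 0.02 0 0 -0.99;-1 0.07 0.02 0.02 0 0 -0.99;-1 0.07 0.03 0.02 0 0 -0.99;-1 0.07 0.03 0.02 0 0 -0.99;-1 0.06 0.04 0.02 0 0 -0.99;-1 0.06 0.04 0.02 0 0 -0.99;-1 0.06 0.05 0.02 0 0 -0.99;-1 0.06 0.05 0.02 0 0 -0.99;-1 0.05 0.05 0.02 0 0 -0.99;-1 0.05 0.06 0.02 0 0 -0.99;-1 0.04 0.06 0.02 0 0 -0.99;-1 0.04 0.06 0.02 0 0 -0.99")

```text
t: 12.07
eef_pos: [0.5841, -0.1716, 0.3663]
tool_rot: [-0.0, 0.998, -0.067, -0.0]
contact_force: [0.1, 0.0, 0.3]
gripper_width: 1.0
```

Emit:
apply_moves(moves="-1 0.04 0.07 0.02 0 0 -0.99;-1 0.03 0.07 0.02 0 0 -0.99;-1 0 0 0 0 0 0;-1 0 0 0 0 0 0")

```text
t: 12.4
eef_pos: [0.5903, -0.1892, 0.3614]
tool_rot: [-0.001, 1.0, -0.001, -0.0]
contact_force: [-0.2, 0.4, 0.1]
gripper_width: 1.003
```

```bash
cat > pots.py <<'E'
from h import *
import sys
np.set_printoptions(precision=3,suppress=True)
o=obs();print(o['t'],o['q'],o['eef_pos'],T_tool(o)[:3,0])
p=shot('wrist');save(p,sys.argv[1])
hsv=cv2.cvtColor(p['image'],cv2.COLOR_RGB2HSV)
m=(((hsv[...,0]<8)|(hsv[...,0]>172))&(hsv[...,1]>140)&(hsv[...,2]>80)).astype(np.uint8)
m=cv2.morphologyEx(m,cv2.MORPH_OPEN,np.ones((3,3)))
n,_,st,ce=cv2.connectedComponentsWithStats(m)
for i in range(1,n):
    if st[i,4]>120: print('red',ce[i],st[i,:5],atz(p,ce[i],.06))
for r in nets.spot_point(p,'pot1_mid'): print(round(r['score'],2),r['location'],atz(p,r['location'],.032))
E
python3 pots.py w7.png
```

```text
12.4 [ 0.592  0.343 -0.512  1.494  0.168  1.35   0.067] [ 0.59  -0.189  0.361] [ 1.    -0.002 -0.001]
red [328.447 161.897] [317 149  24  26 506] [ 0.6   -0.204  0.06 ]
red [252.375 164.98 ] [240 153  25  25 493] [ 0.503 -0.208  0.06 ]
red [257.454 226.058] [246 214  24  25 463] [ 0.505 -0.292  0.06 ]
0.72 [311.2, 64.5] [ 0.578 -0.088  0.032]
0.7 [328.0, 158.9] [ 0.6   -0.206  0.032]
```

View pics/w7.png

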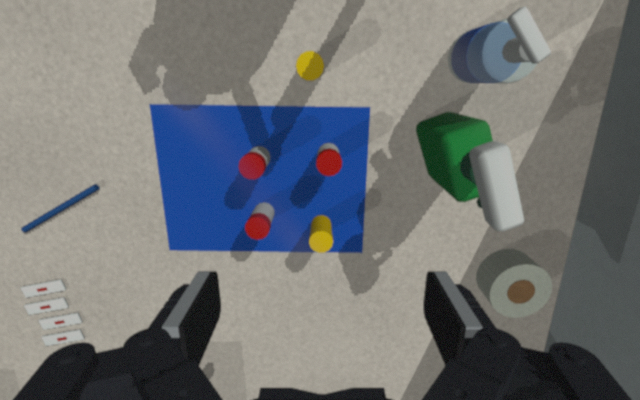

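Emit:
apply_moves(moves="-1 0.08 0.13 0.15 0 0 0;-1 0 0 0.3 0 0 0;-1 0 0 0.3 0 0 0;-1 0 0 0.3 0 0 0;-1 0 0 0.3 0 0 0;-1 0 0 0.3 0 0 0;-1 0 0 0.3 0 0 0;-1 0 0 0.3 0 0 0;-1 0 0 0.15 0 0 0;-1 0 0 0.1 0 0 0;-1 0 0 0 0 0 0;-1 0 0 0 0 0 0")

```text
t: 13.5
eef_pos: [0.6004, -0.2045, 0.0628]
tool_rot: [-0.0, 1.0, 0.0, 0.0]
contact_force: [0.1, -0.5, 0.8]
gripper_width: 0.999
```

Emit:
apply_moves(moves="-1 0 0 0.15 0 0 0;-1 0 0 0.15 0 0 0;-1 0 0 0 0 0 0;0.5 0 0 0 0 0 0;0.9 0 0 0 0 0 0;0.9 0 0 0 0 0 0;0.9 0 0 0 0 0 0;0.9 0 0 0 0 0 0;0.9 0 0 0 0 0 0;0.9 0 0 0 0 0 0", force=25)

```text
t: 14.33
eef_pos: [0.6004, -0.2053, 0.0274]
tool_rot: [0.0, 1.0, 0.0, 0.001]
contact_force: [-1.4, 0.4, 6.8]
gripper_width: 0.378
```

```bash
python3 - <<'E'
from h import *
p=shot('wrist');save(p,'w8.png');print(obs()['gripper_width'])
E
```

```text
0.37753971184855967
```

View pics/w8.png

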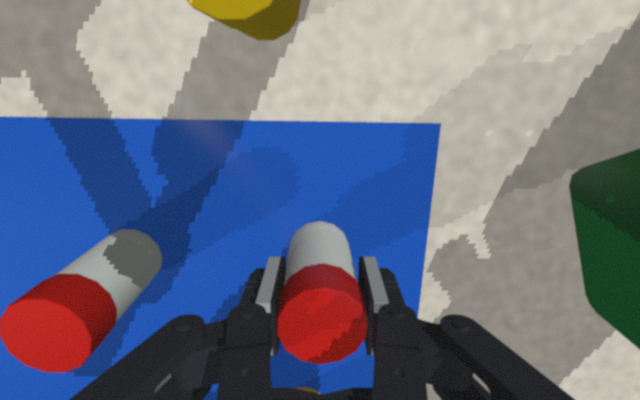

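Emit:
apply_moves(moves="0.9 0 0 -0.15 0 0 0;0.9 0 0 -0.25 0 0 0;0.9 0 0 -0.3 0 0 0;0.9 0 0 -0.3 0 0 0;0.9 0 0 -0.3 0 0 0;0.9 0 0 -0.3 0 0 0;0.9 0 0 -0.3 0 0 0;0.9 0 0 -0.3 0 0 0;0.9 -0.06 -0.1 -0.1 0 0 0;0.9 -0.06 -0.2 0 0 0 0;0.9 -0.06 -0.2 0 0 0 0;0.9 -0.06 -0.2 0 0 0 0")

```text
t: 15.38
eef_pos: [0.5703, -0.1202, 0.3026]
tool_rot: [0.0, 1.0, -0.0, 0.0]
contact_force: [-0.4, 0.6, -0.4]
gripper_width: 0.379
```

Emit:
apply_moves(moves="0.9 -0.06 -0.25 0 0 0 0;0.9 -0.06 -0.25 0 0 0 0;0.9 -0.06 -0.25 0 0 0 0;0.9 -0.06 -0.25 0 0 0 0;0.9 -0.06 -0.25 0 0 0 0;0.9 -0.06 -0.25 0 0 0 0;0.9 -0.01 -0.16 0 0 0 0;0.9 0 0 0 0 0 0;0.9 0 0 0 0 0 0")

```text
t: 16.13
eef_pos: [0.5259, 0.0794, 0.3023]
tool_rot: [0.0, 1.0, 0.002, 0.0]
contact_force: [0.4, -0.5, -0.3]
gripper_width: 0.377
```

```bash
cat > jar.py <<'E'
from h import *
import sys
np.set_printoptions(precision=3,suppress=True)
o=obs();print(o['t'],o['eef_pos'],o['gripper_width'],T_tool(o)[:3,:3])
p=shot('wrist');save(p,sys.argv[1]);print(delta([.527,.0785,.215],down(0)))
for r in nets.spot_point(p,'jar_mouth')[:2]: print(r['score'],r['location'],atz(p,r['location'],.188))
E
python3 jar.py w9.png
```

```text
16.1333 [0.526 0.079 0.302] 0.3773004208070951 [[ 1.     0.003  0.   ]
 [ 0.003 -1.    -0.   ]
 [ 0.     0.    -1.   ]]
(array([ 0.006, -0.006,  0.726]), array([ 0.009, -0.001,  0.013]))
0.87 [323.7, 198.3] [0.529 0.078 0.188]
```

View pics/w9.png

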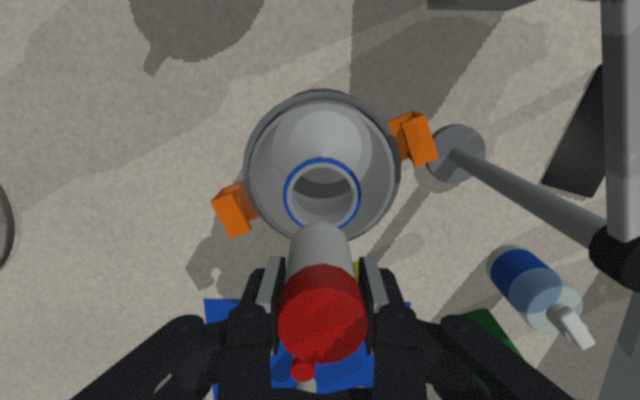

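Emit:
apply_moves(moves="0.9 0.012 0.005 0.2 0 0 0;0.9 0 0 0.2 0 0 0;0.9 0 0 0.15 0 0 0;0.9 0 0 0.1 0 0 0;0.9 0 0 0.07 0 0 0;0.9 0 0 0.07 0 0 0;0.9 0 0 0.05 0 0 0;0.9 0 0 0.03 0 0 0;0.9 0 0 0 0 0 0;0.9 0 0 0 0 0 0")

```text
t: 17.07
eef_pos: [0.5281, 0.0777, 0.1981]
tool_rot: [-0.0, 1.0, 0.0, 0.0]
contact_force: [-1.2, 0.8, -0.6]
gripper_width: 0.377
```

```bash
python3 jar.py w10.png
```

```text
17.0667 [0.528 0.078 0.198] 0.3774082901279924 [[ 1.     0.001  0.001]
 [ 0.001 -1.     0.   ]
 [ 0.001 -0.    -1.   ]]
(array([-0.01 , -0.007, -0.139]), array([-0.002, -0.016,  0.007]))
```

View pics/w10.png

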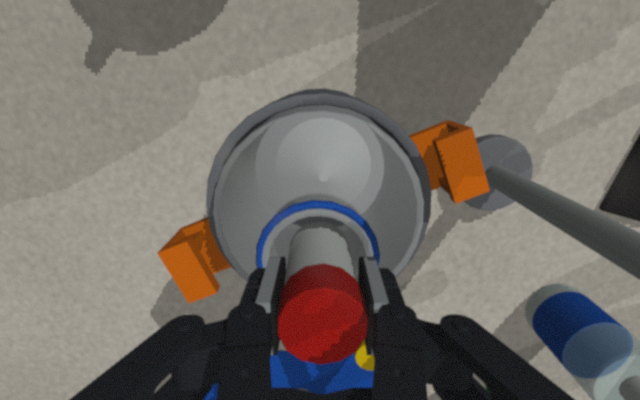

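Pot is in the neck with no contact force. I'll release it and rise.

Emit:
apply_moves(moves="-1 0 0 0 0 0 0;-1 0 0 0 0 0 0;-1 0 0 0 0 0 0;-1 0 0 0 0 0 0;-1 0 0 0 0 0 0;-1 0 0 -0.2 0 0 0;-1 0 0 -0.25 0 0 0;-1 0 0 -0.25 0 0 0;-1 0 0 -0.25 0 0 0;-1 0 0 0 0 0 0")

```text
t: 18.0
eef_pos: [0.5306, 0.0788, 0.3178]
tool_rot: [-0.001, 1.0, 0.0, 0.005]
contact_force: [0.5, 0.1, 0.0]
gripper_width: 1.001
```

```bash
python3 jar.py w11.png
```

```text
18.0 [0.531 0.079 0.318] 1.001461993579617 [[ 1.     0.001  0.01 ]
 [ 0.    -1.     0.001]
 [ 0.01  -0.001 -1.   ]]
(array([-0.027, -0.001,  0.834]), array([-0.011, -0.093,  0.005]))
0.93 [318.4, 190.2] [0.53  0.079 0.188]
0.45 [300.1, 349.3] [ 0.513 -0.076  0.188]
```

View pics/w11.png

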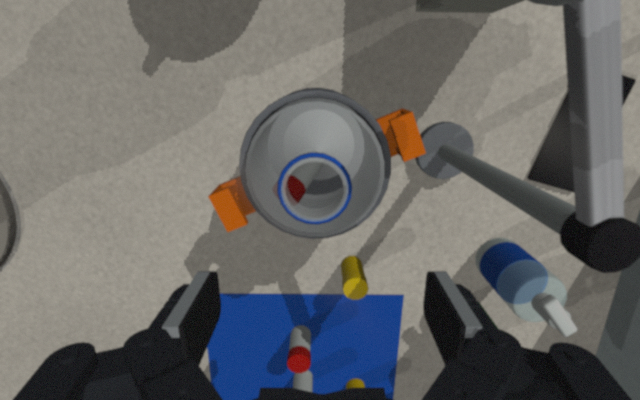

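The red cap shows inside the jar at (296,188). Now for pot B.

Emit:
apply_moves(moves="-1 -0.02 0.25 0 0 0 0;-1 -0.02 0.25 0 0 0 0;-1 -0.02 0.25 0 0 0 0;-1 -0.02 0.25 0 0 0 0;-1 -0.03 0.25 0 0 0 0;-1 -0.03 0.25 0 0 0 0;-1 -0.03 0.25 0 0 0 0;-1 -0.03 0.25 0 0 0 0;-1 0 0.2 0 0 0 0;-1 0 0 0 0 0 0;-1 0 0 0 0 0 0")

```text
t: 19.02
eef_pos: [0.5028, -0.1879, 0.31]
tool_rot: [-0.0, 1.0, -0.001, -0.001]
contact_force: [-0.1, 0.1, 0.1]
gripper_width: 0.998
```

```bash
python3 pots.py w12.png
```

```text
19.0167 [ 0.666  0.221 -0.497  1.758  0.112  1.193  0.134] [ 0.503 -0.188  0.31 ] [ 1.    -0.003 -0.003]
red [320.877 176.148] [308 162  27  29 640] [ 0.502 -0.208  0.06 ]
red [323.077 242.863] [311 229  25  28 570] [ 0.505 -0.291  0.06 ]
0.8 [386.3, 247.5] [ 0.587 -0.311  0.032]
0.78 [389.8, 67.5] [ 0.578 -0.092  0.032]
```

View pics/w12.png

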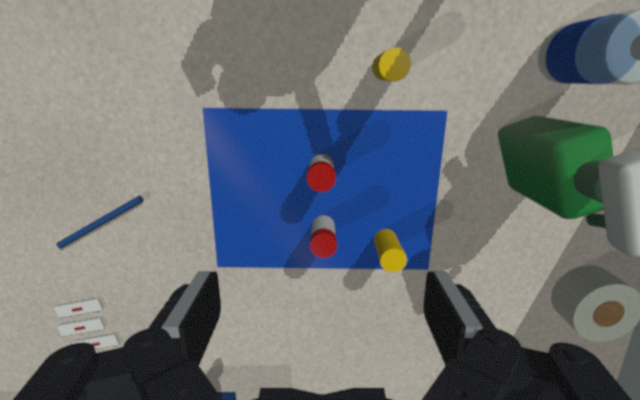

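Emit:
apply_moves(moves="-1 0 0.167 0.15 0 0 0;-1 0 0 0.3 0 0 0;-1 0 0 0.3 0 0 0;-1 0 0 0.3 0 0 0;-1 0 0 0.3 0 0 0;-1 0 0 0.3 0 0 0;-1 0 0 0.25 0 0 0;-1 0 0 0.15 0 0 0;-1 0 0 0.1 0 0 0;-1 0 0 0 0 0 0;-1 0 0 0 0 0 0")

```text
t: 20.03
eef_pos: [0.5043, -0.2055, 0.0539]
tool_rot: [-0.0, 1.0, 0.001, -0.0]
contact_force: [0.0, -0.6, 0.9]
gripper_width: 1.004
```

```bash
python3 -c "
from h import *
print(obs()['eef_pos'],delta([.502,-.208,.027],down(0)))"
```

```text
[ 0.5042917  -0.20549022  0.05388303] (array([-0.01910667,  0.02101416,  0.2240152 ]), array([-0.00870936,  0.00200706,  0.02769103]))
```

Emit:
apply_moves(moves="-1 -0.015 0.02 0.11 0 0 0;-1 0 0 0.11 0 0 0;-1 0 0 0 0 0 0;0.5 0 0 0 0 0 0;0.9 0 0 0 0 0 0;0.9 0 0 0 0 0 0;0.9 0 0 0 0 0 0;0.9 0 0 0 0 0 0;0.9 0 0 0 0 0 0;0.9 0 0 0 0 0 0;0.9 0 0 -0.05 0 0 0;0.9 0 0 -0.1 0 0 0")

```text
t: 21.03
eef_pos: [0.501, -0.2085, 0.0447]
tool_rot: [-0.001, 1.0, 0.0, -0.001]
contact_force: [-1.1, 0.5, -0.4]
gripper_width: 0.375
```

Emit:
apply_moves(moves="0.9 0 0 -0.25 0 0 0;0.9 0 0 -0.3 0 0 0;0.9 0 0 -0.3 0 0 0;0.9 0 0 -0.3 0 0 0;0.9 0 0 -0.3 0 0 0;0.9 0 0 -0.3 0 0 0;0.9 0 0 -0.3 0 0 0;0.9 0 -0.1 -0.1 0 0 0;0.9 0.02 -0.2 0 0 0 0;0.9 0.02 -0.25 0 0 0 0;0.9 0.02 -0.25 0 0 0 0;0.9 0.02 -0.25 0 0 0 0")

```text
t: 22.03
eef_pos: [0.511, -0.0812, 0.3038]
tool_rot: [0.0, 1.0, 0.0, 0.0]
contact_force: [0.8, 0.3, 0.4]
gripper_width: 0.376
```

Emit:
apply_moves(moves="0.9 0.02 -0.25 0 0 0 0;0.9 0.02 -0.25 0 0 0 0;0.9 0.02 -0.25 0 0 0 0;0.9 0.02 -0.25 0 0 0 0;0.9 0.03 -0.25 0 0 0 0;0.9 0 -0.09 0 0 0 0;0.9 0 0 0 0 0 0;0.9 0 0 0 0 0 0")

```text
t: 22.7
eef_pos: [0.5243, 0.0778, 0.3033]
tool_rot: [0.0, 1.0, 0.001, -0.0]
contact_force: [-0.6, -0.4, -0.5]
gripper_width: 0.374
```

```bash
python3 jar.py w13.png
```

```text
22.7 [0.524 0.078 0.303] 0.3735347102545334 [[ 1.     0.002 -0.   ]
 [ 0.002 -1.    -0.001]
 [-0.     0.001 -1.   ]]
(array([ 0.021, -0.017,  0.735]), array([ 0.016,  0.008, -0.006]))
0.66 [320.2, 280.3] [0.524 0.005 0.188]
0.64 [510.0, 262.7] [0.678 0.021 0.188]
```

View pics/w13.png

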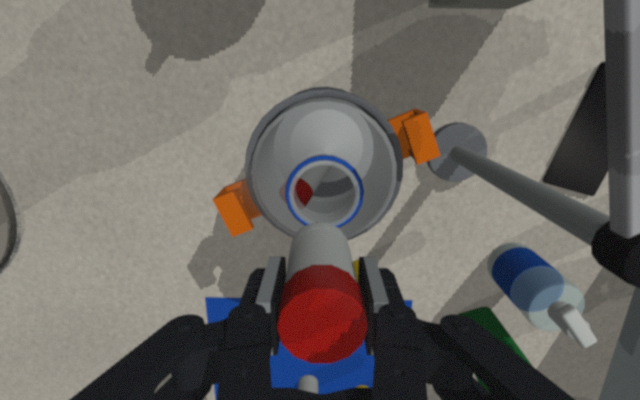

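Emit:
apply_moves(moves="0.9 0.028 -0.003 0.2 0 0 0;0.9 0 0 0.2 0 0 0;0.9 0 0 0.15 0 0 0;0.9 0 0 0.1 0 0 0;0.9 0 0 0.07 0 0 0;0.9 0 0 0.07 0 0 0;0.9 0 0 0.05 0 0 0;0.9 0 0 0.04 0 0 0;0.9 0 0 0 0 0 0;0.9 0 0 0 0 0 0")

```text
t: 23.63
eef_pos: [0.5284, 0.0784, 0.198]
tool_rot: [-0.0, 1.0, 0.0, 0.0]
contact_force: [0.5, -0.1, -0.7]
gripper_width: 0.378
```

Emit:
apply_moves(moves="-1 0 0 0 0 0 0;-1 0 0 0 0 0 0;-1 0 0 0 0 0 0;-1 0 0 0 0 0 0;-1 0 0 0 0 0 0;-1 0 0 -0.2 0 0 0;-1 0 0 -0.25 0 0 0;-1 0 0 -0.25 0 0 0;-1 0 0 -0.25 0 0 0;-1 0 0 0 0 0 0")

```text
t: 24.47
eef_pos: [0.5309, 0.0796, 0.3179]
tool_rot: [-0.001, 1.0, 0.0, 0.005]
contact_force: [0.7, -0.0, 0.4]
gripper_width: 1.001
```

```bash
python3 jar.py w14.png
```

```text
24.4667 [0.531 0.08  0.318] 1.0008143829522587 [[ 1.     0.001  0.01 ]
 [ 0.001 -1.     0.001]
 [ 0.01  -0.001 -1.   ]]
(array([-0.03 ,  0.005,  0.834]), array([-0.011, -0.096,  0.005]))
0.55 [316.8, 192.2] [0.529 0.078 0.188]
```

View pics/w14.png

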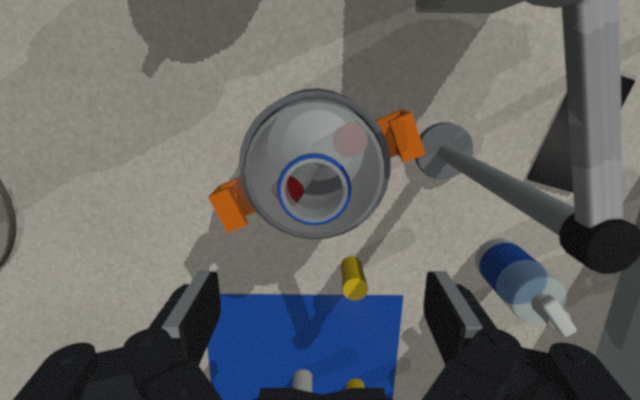

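Two pots are in: caps at (293,188) and, through the glass, (350,140). On to pot C.

Emit:
apply_moves(moves="-1 -0.02 0.27 0 0 0 0;-1 -0.02 0.27 0 0 0 0;-1 -0.02 0.27 0 0 0 0;-1 -0.02 0.27 0 0 0 0;-1 -0.02 0.27 0 0 0 0;-1 -0.02 0.27 0 0 0 0;-1 -0.02 0.27 0 0 0 0;-1 -0.02 0.27 0 0 0 0;-1 -0.02 0.27 0 0 0 0;-1 -0.02 0.27 0 0 0 0;-1 -0.02 0.22 0 0 0 0;-1 0 0 0 0 0 0")

```text
t: 25.57
eef_pos: [0.4991, -0.2791, 0.3094]
tool_rot: [0.001, 1.0, -0.004, -0.002]
contact_force: [0.2, -0.3, -1.2]
gripper_width: 0.997
```

```bash
python3 pots.py w15.png
```

```text
25.5667 [ 0.769  0.279 -0.456  1.684  0.133  1.211  0.273] [ 0.499 -0.279  0.309] [ 1.    -0.009 -0.004]
red [326.154 169.215] [313 155  27  29 643] [ 0.504 -0.292  0.06 ]
0.77 [397.7, 181.3] [ 0.591 -0.314  0.032]
```

View pics/w15.png

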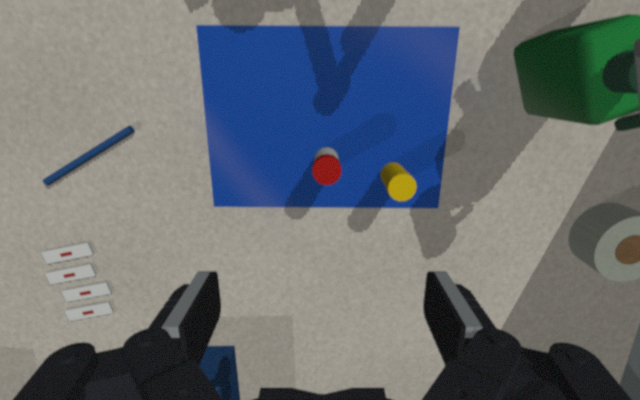

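Emit:
apply_moves(moves="-0.5 0.042 0.108 0.15 0 0 0;-0.5 0 0 0.3 0 0 0;-0.5 0 0 0.3 0 0 0;-0.5 0 0 0.3 0 0 0;-0.5 0 0 0.3 0 0 0;-0.5 0 0 0.3 0 0 0;-0.5 0 0 0.25 0 0 0;-0.5 0 0 0.1 0 0 0;-0.5 0 0 0 0 0 0;-0.5 0 0 0 0 0 0")

```text
t: 26.5
eef_pos: [0.5075, -0.284, 0.0721]
tool_rot: [-0.0, 1.0, 0.001, -0.0]
contact_force: [0.8, -0.2, 1.2]
gripper_width: 0.753
```

```bash
python3 -c "
from h import *
print(obs()['eef_pos'],delta([.504,-.292,.027],down(0)))
p=shot('wrist');save(p,'w16.png')"
```

```text
[ 0.50753652 -0.28397833  0.07212139] (array([-0.02959693,  0.06707303,  0.37596151]), array([-0.01086437,  0.00033154,  0.02880393]))
```

View pics/w16.png

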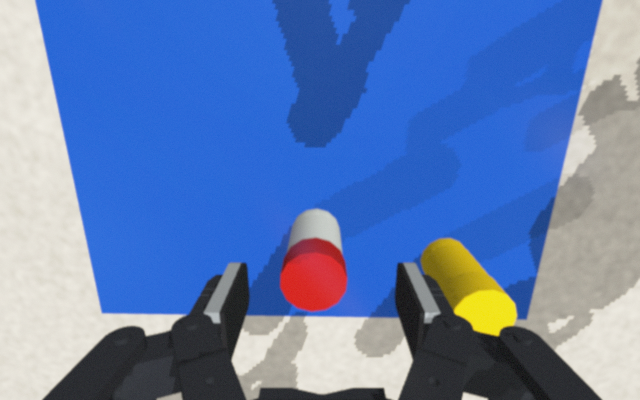

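Emit:
apply_moves(moves="-0.4 -0.03 0.067 0 0 0 0;-0.4 0 0 0 0 0 0;-0.4 0 0 0.13 0 0 0;-0.4 0 0 0.13 0 0 0;-0.4 0 0 0.115 0 0 0;-0.4 0 0 0 0 0 0;0.9 0 0 0 0 0 0;0.9 0 0 0 0 0 0;0.9 0 0 0 0 0 0;0.9 0 0 0 0 0 0;0.9 0 0 0 0 0 0;0.9 0 0 0 0 0 0")

```text
t: 27.55
eef_pos: [0.504, -0.2935, 0.0276]
tool_rot: [0.0, 1.0, 0.0, 0.001]
contact_force: [-1.1, -0.5, 5.7]
gripper_width: 0.376
```

```bash
python3 -c "
from h import *
print(obs()['gripper_width'])
p=shot('wrist');save(p,'w17.png')"
```

```text
0.376297554304179
```

View pics/w17.png

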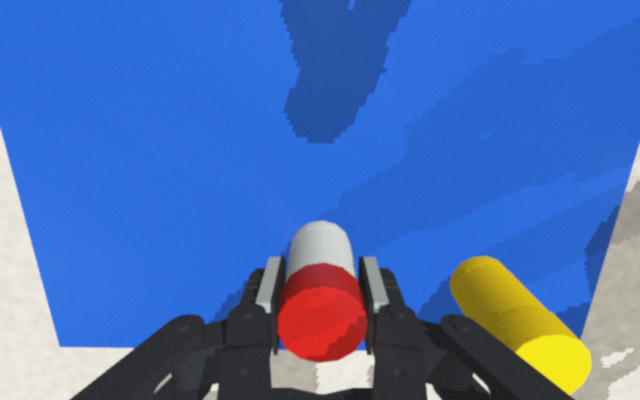

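Emit:
apply_moves(moves="0.9 0 0 -0.1 0 0 0;0.9 0 0 -0.25 0 0 0;0.9 0 0 -0.3 0 0 0;0.9 0 0 -0.3 0 0 0;0.9 0 0 -0.3 0 0 0;0.9 0 0 -0.3 0 0 0;0.9 0 0 -0.3 0 0 0;0.9 0 0 -0.3 0 0 0;0.9 0 -0.1 -0.14 0 0 0;0.9 0.02 -0.25 0 0 0 0;0.9 0.02 -0.25 0 0 0 0;0.9 0.02 -0.25 0 0 0 0")

```text
t: 28.6
eef_pos: [0.5102, -0.19, 0.3026]
tool_rot: [0.0, 1.0, -0.0, 0.0]
contact_force: [0.1, 1.0, -0.8]
gripper_width: 0.382
```

Emit:
apply_moves(moves="0.9 0.02 -0.25 0 0 0 0;0.9 0.02 -0.25 0 0 0 0;0.9 0.02 -0.25 0 0 0 0;0.9 0.02 -0.25 0 0 0 0;0.9 0.02 -0.25 0 0 0 0;0.9 0.02 -0.25 0 0 0 0;0.9 0.02 -0.25 0 0 0 0;0.9 0 -0.25 0 0 0 0;0.9 0 -0.25 0 0 0 0;0.9 0 0 0 0 0 0;0.9 0 0 0 0 0 0;0.9 0 0 0 0 0 0")

```text
t: 29.6
eef_pos: [0.5269, 0.0783, 0.3017]
tool_rot: [0.0, 1.0, 0.0, -0.0]
contact_force: [-0.2, -0.6, -1.2]
gripper_width: 0.378
```

```bash
python3 jar.py w18.png
```

```text
29.6 [0.527 0.078 0.302] 0.3782272276247988 [[ 1.     0.001 -0.   ]
 [ 0.001 -1.    -0.001]
 [-0.     0.001 -1.   ]]
(array([-0.001, -0.008,  0.722]), array([ 0.013,  0.003, -0.014]))
0.83 [320.5, 196.3] [0.527 0.078 0.188]
```

View pics/w18.png

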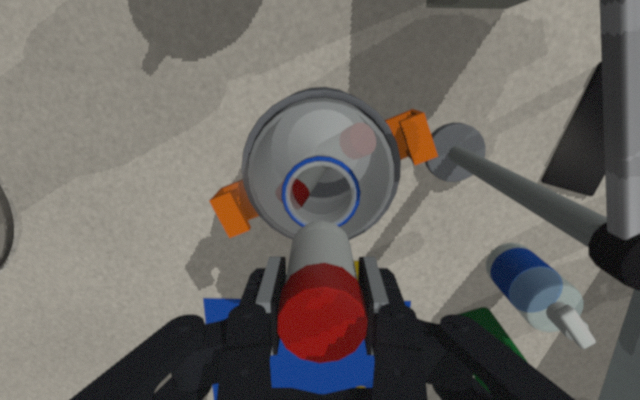

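Emit:
apply_moves(moves="0.9 0.005 0 0.2 0 0 0;0.9 0 0 0.2 0 0 0;0.9 0 0 0.15 0 0 0;0.9 0 0 0.1 0 0 0;0.9 0 0 0.07 0 0 0;0.9 0 0 0.07 0 0 0;0.9 0 0 0.05 0 0 0;0.9 0 0 0.03 0 0 0;0.9 0 0 0 0 0 0;0.9 0 0 0 0 0 0")

```text
t: 30.53
eef_pos: [0.5281, 0.079, 0.1975]
tool_rot: [-0.0, 1.0, 0.0, 0.0]
contact_force: [-0.5, 0.4, -0.6]
gripper_width: 0.376
```

Emit:
apply_moves(moves="-1 0 0 0 0 0 0;-1 0 0 0 0 0 0;-1 0 0 0 0 0 0;-1 0 0 0 0 0 0;-1 0 0 0 0 0 0;-1 0 0 -0.2 0 0 0;-1 0 0 -0.25 0 0 0;-1 0 0 -0.25 0 0 0;-1 0 0 -0.25 0 0 0;-1 0 0 0 0 0 0")

```text
t: 31.37
eef_pos: [0.5306, 0.0802, 0.3173]
tool_rot: [-0.001, 1.0, 0.0, 0.005]
contact_force: [1.5, 0.2, 0.8]
gripper_width: 0.999
```

```bash
python3 jar.py w19.png; python3 - <<'E'
from h import *
s=shot('scene');t=shot('top');save(s,'s19.png');save(t,'t19.png')
for nm,p in (('s',s),('t',t)):
  for r in nets.spot_point(p,'hood_grip')[:2]:print(nm,r['score'],r['location'],atz(p,r['location'],.112))
E
```

```text
31.3667 [0.531 0.08  0.317] 0.9987276593406804 [[ 1.     0.001  0.01 ]
 [ 0.001 -1.     0.001]
 [ 0.01  -0.001 -1.   ]]
(array([-0.026,  0.01 ,  0.829]), array([-0.01 , -0.094,  0.005]))
0.96 [317.0, 193.5] [0.529 0.078 0.188]
s 0.56 [451.7, 207.3] [0.43347425 0.32650576 0.112     ]
t 0.71 [212.6, 258.8] [0.42031513 0.33822016 0.112     ]
```

View pics/w19.png

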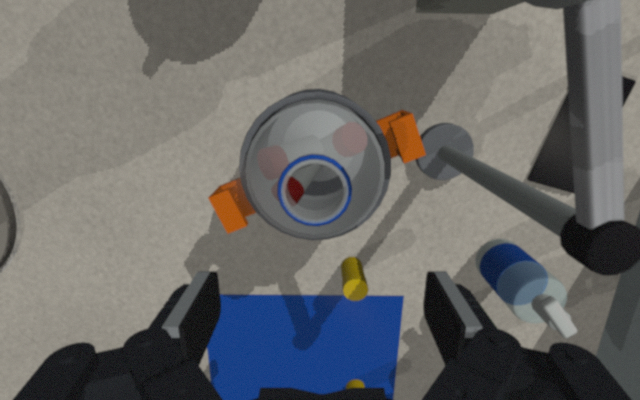

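View pics/s19.png

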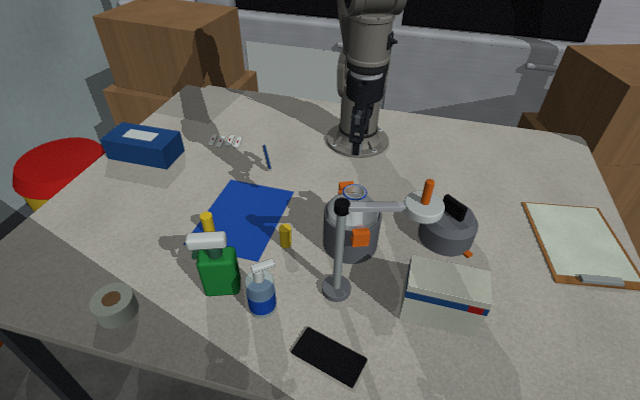

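View pics/t19.png

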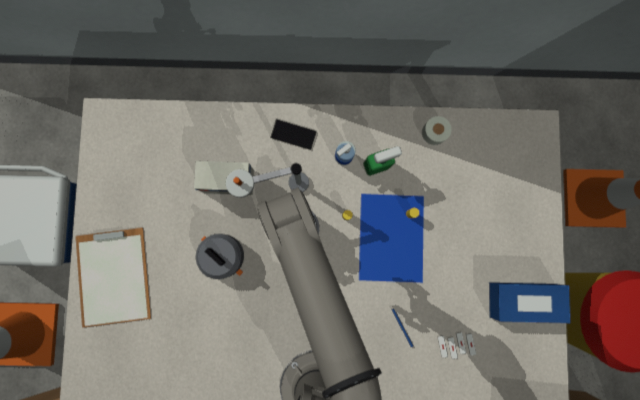

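All three red pots are in the jar: caps at (296,188), (350,140) and (272,160). No red pot is left outside. Next I go over the hood with the jaws across the bar.

```bash
python3 - <<'E'
from h import *
plan([.431,.332,.34],np.radians(-41),12)
E
```

```text
-1 -0.07 -0.18 -0.02 0 0 0.85;-1 -0.08 -0.17 -0.02 0 0 0.85;-1 -0.09 -0.17 -0.02 0 0 0.85;-1 -0.1 -0.16 -0.02 0 0 0.85;-1 -0.11 -0.16 -0.02 0 0 0.85;-1 -0.12 -0.15 -0.02 0 0 0.85;-1 -0.12 -0.14 -0.02 0 0 0.85;-1 -0.13 -0.13 -0.02 0 0 0.85;-1 -0.14 -0.13 -0.02 0 0 0.85;-1 -0.15 -0.12 -0.02 0 0 0.85;-1 -0.15 -0.11 -0.02 0 0 0.85;-1 -0.16 -0.1 -0.02 0 0 0.85
```

Emit:
apply_moves(moves="-1 -0.07 -0.18 -0.02 0 0 0.85;-1 -0.08 -0.17 -0.02 0 0 0.85;-1 -0.09 -0.17 -0.02 0 0 0.85;-1 -0.1 -0.16 -0.02 0 0 0.85;-1 -0.11 -0.16 -0.02 0 0 0.85;-1 -0.12 -0.15 -0.02 0 0 0.85;-1 -0.12 -0.14 -0.02 0 0 0.85;-1 -0.13 -0.13 -0.02 0 0 0.85;-1 -0.14 -0.13 -0.02 0 0 0.85;-1 -0.15 -0.12 -0.02 0 0 0.85;-1 -0.15 -0.11 -0.02 0 0 0.85;-1 -0.16 -0.1 -0.02 0 0 0.85")

```text
t: 32.67
eef_pos: [0.4295, 0.3343, 0.3388]
tool_rot: [0.001, 0.937, -0.35, -0.001]
contact_force: [0.1, 0.3, 0.6]
gripper_width: 0.997
```

Emit:
apply_moves(moves="-1 0 0 0 0 0 0;-1 0 0 0 0 0 0;-1 0 0 0 0 0 0")

```text
t: 32.92
eef_pos: [0.4304, 0.3329, 0.3389]
tool_rot: [0.001, 0.937, -0.348, -0.0]
contact_force: [-0.2, -1.1, -0.1]
gripper_width: 0.997
```

```bash
cat > hood.py <<'E'
from h import *
import sys
np.set_printoptions(precision=3,suppress=True)
o=obs();print(o['t'],o['q'],o['eef_pos'],T_tool(o)[:3,0],o['gripper_width'],o['contact_force'],o['torque'])
p=shot('wrist');save(p,sys.argv[1])
for n,z in (('hood_grip',.112),('hood_ear',.004)):
  for r in nets.spot_point(p,n)[:3]: print(n,r['score'],r['location'],atz(p,r['location'],z))
E
python3 hood.py w20.png
```

```text
32.9167 [-0.164  0.25  -0.729  1.69   0.173  1.27  -1.641] [0.43  0.333 0.339] [ 0.758 -0.653  0.   ] 0.997243030480175 [-0.168 -1.113 -0.112] [-0.004 -0.044 -0.047]
hood_grip 0.57 [319.6, 164.4] [0.428 0.333 0.112]
hood_ear 0.67 [321.6, 81.3] [0.483 0.394 0.004]
```

View pics/w20.png

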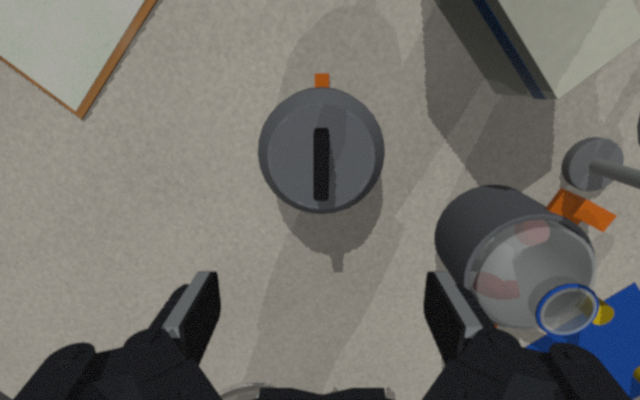

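```bash
python3 - <<'E'
from h import *
np.set_printoptions(precision=4,suppress=True)
p=shot('wrist');g=cv2.cvtColor(p['image'],cv2.COLOR_RGB2GRAY)
m=np.zeros_like(g);m[100:215,280:360]=(g[100:215,280:360]<38)
n,l,st,c=cv2.connectedComponentsWithStats(m);i=1+np.argmax(st[1:,4]);print(st[i],c[i])
ys,xs=np.nonzero(l==i)
for r in range(ys.min(),ys.max()+1,8): print(r,xs[ys==r].min(),xs[ys==r].max(),end='; ')
b=atz(p,[xs[ys>=ys.max()-20].mean()+0,ys.max()+.5],.133)
print(b, b+.035*np.array([np.cos(np.radians(48.9)),np.sin(np.radians(48.9)),0]))
t=np.polyfit(ys,xs,1);u0=atz(p,[np.polyval(t,140),140],.133);u1=atz(p,[np.polyval(t,195),195],.133);print(np.degrees(np.arctan2(*(u0-u1)[1::-1])))
E
cd pics; python3 -c "
import cv2
i=cv2.imread('w20.png');cv2.imwrite('w20c.png',cv2.resize(i[60:225,240:400],None,fx=3.5,fy=3.5,interpolation=2))"
```

```text
[ 313  128   16   73 1067] [320.1172 163.8463]
128 316 323; 136 313 327; 144 313 328; 152 313 328; 160 313 327; 168 313 327; 176 313 327; 184 313 327; 192 313 327; 200 321 324; [0.4075 0.3071 0.133 ] [0.4305 0.3335 0.133 ]
48.988552735514205
```

View pics/w20c.png

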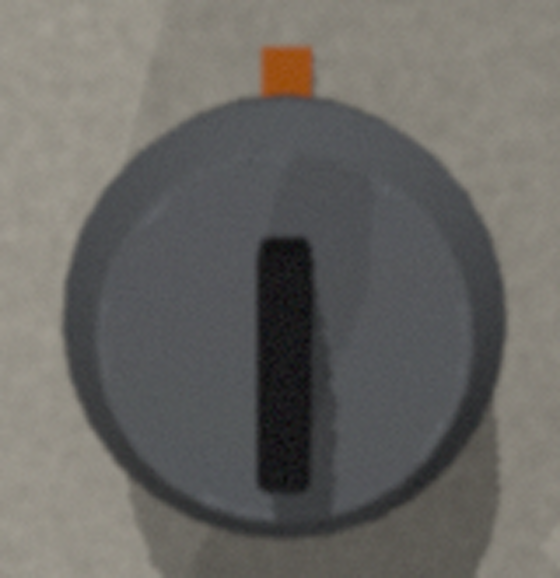

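Emit:
apply_moves(moves="-1 0 0 0.25 0 0 0.08;-1 0 0 0.3 0 0 0;-1 0 0 0.3 0 0 0;-1 0 0 0.3 0 0 0;-1 0 0 0.3 0 0 0;-1 0 0 0.2 0 0 0;-1 0 0 0.1 0 0 0;-1 0 0 0.1 0 0 0;-1 0 0 0 0 0 0;-1 0 0 0 0 0 0;-1 0 0 0 0 0 0")

```text
t: 34.03
eef_pos: [0.4312, 0.3346, 0.1194]
tool_rot: [-0.001, 0.936, -0.351, 0.001]
contact_force: [-0.7, -0.1, 0.5]
gripper_width: 0.999
```

```bash
python3 hood.py w21.png; python3 -c "
from h import *
print(delta([.4305,.3335,.096],down(np.radians(-41))))"
```

```text
34.0333 [-0.263  0.482 -0.647  1.934  0.383  0.847 -1.83 ] [0.431 0.335 0.119] [ 0.754 -0.657  0.001] 0.9991474179881689 [-0.681 -0.116  0.479] [-0.005 -0.011 -0.008]
hood_grip 0.73 [319.7, 272.5] [0.429 0.333 0.112]
hood_ear 0.72 [324.2, 85.4] [0.486 0.394 0.004]
(array([0.00161273, 0.00813944, 0.19348452]), array([-0.03310506, -0.01009258, -0.02563705]))
```

View pics/w21.png

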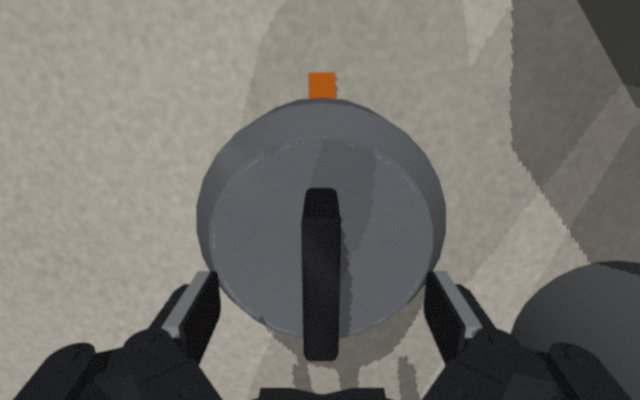

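Emit:
apply_moves(moves="-1 0 0.008 0.1 0 0 0;-1 0 0 0.08 0 0 0;-1 0 0 0 0 0 0;0.3 0 0 0 0 0 0;0.9 0 0 0 0 0 0;0.9 0 0 0 0 0 0;0.9 0 0 0 0 0 0;0.9 0 0 0 0 0 0;0.9 0 0 0 0 0 0;0.9 0 0 0 0 0 0;0.9 0 0 0 0 0 0", force=70)

```text
t: 35.1
eef_pos: [0.4297, 0.3332, 0.0965]
tool_rot: [-0.0, 0.936, -0.351, 0.0]
contact_force: [-0.4, 1.6, 1.0]
gripper_width: 0.176
```

Emit:
apply_moves(moves="0.9 0 0 -0.05 0 0 0;0.9 0 0 -0.1 0 0 0;0.9 0 0 -0.15 0 0 0;0.9 0 0 -0.2 0 0 0;0.9 0 0 -0.25 0 0 0;0.9 0 0 -0.25 0 0 0;0.9 0 0 -0.25 0 0 0;0.9 0 0 -0.25 0 0 0;0.9 0 0 -0.25 0 0 0;0.9 0 0 -0.1 0 0 0;0.9 0 0 0 0 0 0")

```text
t: 36.02
eef_pos: [0.4304, 0.3344, 0.3219]
tool_rot: [-0.003, 0.936, -0.351, 0.002]
contact_force: [-0.4, 0.6, -2.6]
gripper_width: 0.178
```

```bash
python3 hood.py w22.png; python3 -c "
from h import *
plan([.5275,.0785,.325],np.radians(-7.5),12,hand=.9)
s=shot('scene');save(s,'s22.png')"
```

```text
36.0167 [-0.163  0.26  -0.734  1.719  0.186  1.228 -1.66 ] [0.43  0.334 0.322] [ 0.754 -0.657  0.002] 0.17778016085546863 [-0.427  0.584 -2.612] [ 0.044 -0.002  0.01 ]
hood_grip 0.71 [321.6, 297.3] [0.332 0.22  0.112]
hood_ear 0.83 [321.3, 84.2] [0.483 0.394 0.004]
0.9 0.17 0.09 -0.01 0 0 -0.70;0.9 0.16 0.1 -0.01 0 0 -0.70;0.9 0.16 0.1 -0.01 0 0 -0.70;0.9 0.15 0.11 -0.01 0 0 -0.70;0.9 0.15 0.12 -0.01 0 0 -0.70;0.9 0.14 0.13 -0.01 0 0 -0.70;0.9 0.13 0.13 -0.01 0 0 -0.70;0.9 0.13 0.14 -0.01 0 0 -0.70;0.9 0.12 0.14 -0.01 0 0 -0.70;0.9 0.11 0.15 -0.01 0 0 -0.70;0.9 0.11 0.16 -0.01 0 0 -0.70;0.9 0.1 0.16 -0.01 0 0 -0.70
```

View pics/w22.png

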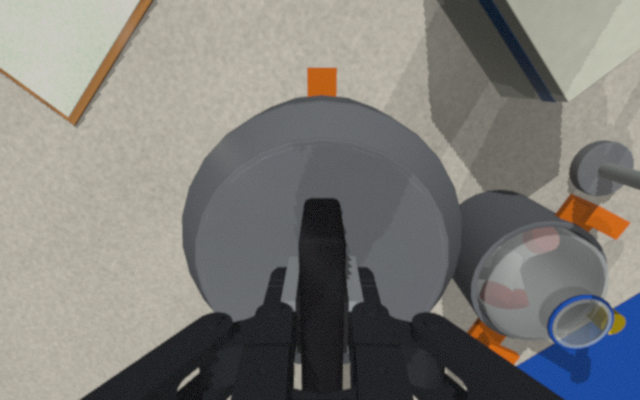

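View pics/s22.png

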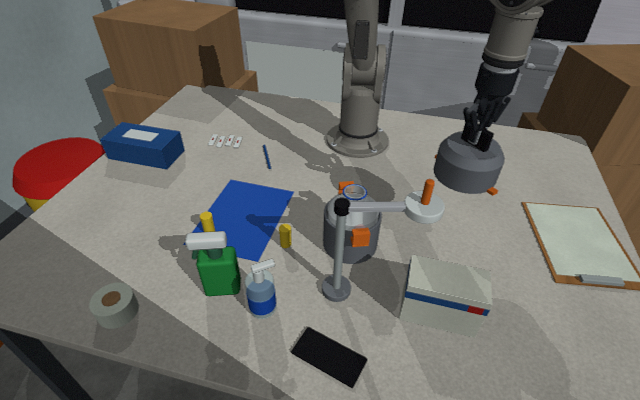

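Emit:
apply_moves(moves="0.9 0.17 0.09 -0.01 0 0 -0.7;0.9 0.16 0.1 -0.01 0 0 -0.7;0.9 0.16 0.1 -0.01 0 0 -0.7;0.9 0.15 0.11 -0.01 0 0 -0.7;0.9 0.15 0.12 -0.01 0 0 -0.7;0.9 0.14 0.13 -0.01 0 0 -0.7;0.9 0.13 0.13 -0.01 0 0 -0.7;0.9 0.13 0.14 -0.01 0 0 -0.7;0.9 0.12 0.14 -0.01 0 0 -0.7;0.9 0.11 0.15 -0.01 0 0 -0.7;0.9 0.11 0.16 -0.01 0 0 -0.7;0.9 0.1 0.16 -0.01 0 0 -0.7")

```text
t: 37.22
eef_pos: [0.527, 0.0777, 0.3307]
tool_rot: [0.0, 0.998, -0.064, -0.002]
contact_force: [0.8, 0.5, -3.1]
gripper_width: 0.181
```

Emit:
apply_moves(moves="0.9 0 0 0 0 0 0;0.9 0 0 0 0 0 0;0.9 0 0 0 0 0 0")

```text
t: 37.47
eef_pos: [0.5267, 0.0797, 0.3313]
tool_rot: [-0.0, 0.998, -0.065, -0.001]
contact_force: [0.4, 0.9, -2.1]
gripper_width: 0.179
```

```bash
python3 hood.py w23.png; python3 -c "
from h import *
print(delta([.5275,.0785,.2145],down(np.radians(-7.5))))
s=shot('scene');save(s,'s23.png')"
```

```text
37.4667 [ 0.305  0.223 -0.67   1.728  0.144  1.244 -0.53 ] [0.527 0.08  0.331] [ 0.991 -0.13  -0.003] 0.17940939654780527 [ 0.449  0.875 -2.094] [-0.049  0.01   0.001]
hood_grip 0.87 [322.3, 294.4] [ 0.508 -0.074  0.112]
hood_ear 0.98 [321.5, 80.6] [0.537 0.161 0.004]
(array([0.00769047, 0.01637234, 0.9810687 ]), array([-0.00178327,  0.01305346,  0.03017536]))
```

View pics/w23.png

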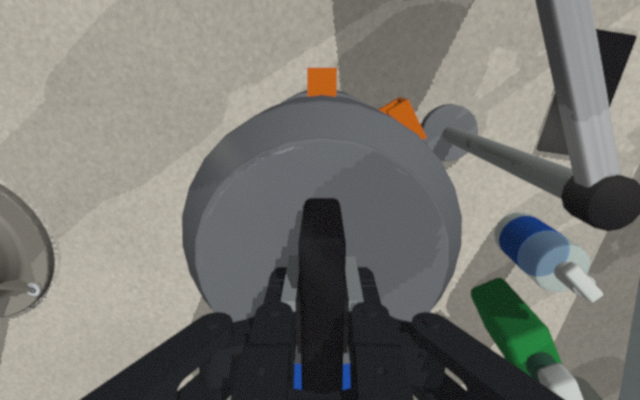

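View pics/s23.png

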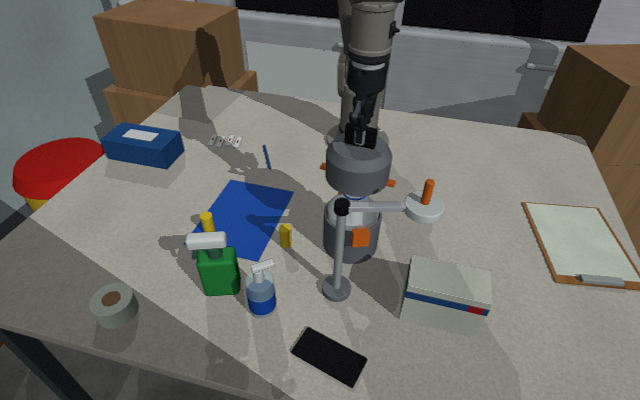

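Emit:
apply_moves(moves="0.9 0.008 0.012 0.05 0 0 0;0.9 0 0 0.12 0 0 0;0.9 0 0 0.12 0 0 0;0.9 0 0 0.12 0 0 0;0.9 0 0 0.12 0 0 0;0.9 0 0 0.1 0 0 0;0.9 0 0 0.1 0 0 0;0.9 0 0 0.1 0 0 0;0.9 0 0 0 0 0 0;0.9 0 0 0 0 0 0")

```text
t: 38.5
eef_pos: [0.528, 0.0777, 0.2325]
tool_rot: [0.0, 0.998, -0.065, -0.001]
contact_force: [-0.4, -0.2, -1.8]
gripper_width: 0.178
```

```bash
python3 hood.py w24.png; python3 -c "
from h import *
print(delta([.5275,.0785,.2145],down(np.radians(-7.5))))"
```

```text
38.5 [ 0.278  0.312 -0.653  1.856  0.217  1.046 -0.592] [0.528 0.078 0.233] [ 0.991 -0.13  -0.001] 0.17834615560025716 [-0.384 -0.171 -1.786] [-0.009 -0.008  0.014]
hood_grip 0.61 [321.7, 296.4] [ 0.517 -0.014  0.112]
hood_ear 0.97 [321.8, 82.2] [0.539 0.158 0.004]
(array([-0.01265085, -0.00265762,  0.16203239]), array([-0.00701849, -0.02199705,  0.00246679]))
```

No contact so far. 18 mm remains, so I'll go slowly.

Emit:
apply_moves(moves="0.9 0 0 0.04 0 0 0;0.9 0 0 0.04 0 0 0;0.9 0 0 0.03 0 0 0;0.9 0 0 0.03 0 0 0;0.9 0 0 0.02 0 0 0;0.9 0 0 0.01 0 0 0;0.9 0 0 0 0 0 0;0.9 0 0 0 0 0 0")

```text
t: 39.32
eef_pos: [0.528, 0.0776, 0.2145]
tool_rot: [0.001, 0.998, -0.065, -0.0]
contact_force: [-7.7, -2.6, 16.4]
gripper_width: 0.177
```

Emit:
apply_moves(moves="0.9 -0.012 0.003 -0.006 0 0 0.3;0.9 0 0 0 0 0 0.7;0.9 0 0 0 0 0 1;0.9 0 0 0 0 0 1;0.9 0 0 0 0 0 1;0.9 0 0 0 0 0 1;0.9 0 0 0 0 0 1;0.9 0 0 0 0 0 1;0.9 0 0 0 0 0 1;0.9 0 0 0 0 0 1;0.9 0 0 0 0 0 1;0.9 0 0 0 0 0 0")

```text
t: 40.32
eef_pos: [0.5279, 0.078, 0.2145]
tool_rot: [-0.001, 0.915, -0.404, 0.001]
contact_force: [0.2, -0.1, 4.9]
gripper_width: 0.179
```

```bash
python3 hood.py w25.png; python3 -c "
from h import *
print(delta([.5275,.0785,.2145],down(np.radians(-67.5))))"
```

```text
40.3167 [ 0.167  0.307 -0.518  1.885  0.18   0.992 -1.261] [0.528 0.078 0.214] [ 0.674 -0.739  0.002] 0.1794832244704759 [ 0.249 -0.067  4.883] [-0.103  0.216 -0.327]
hood_grip 0.87 [320.6, 296.5] [0.469 0.025 0.112]
hood_ear 0.66 [323.2, 83.8] [0.589 0.131 0.004]
(array([-0.00566307, -0.0004698 , -0.0001176 ]), array([-0.03511738, -0.01151848,  5.00451321]))
```

View pics/w25.png

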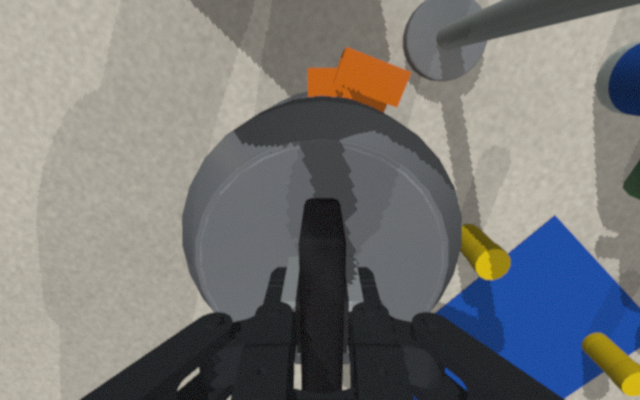

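The ear is sliding under the catch at (370,78). Continuing to the stop.

Emit:
apply_moves(moves="0.9 0 0 0 0 0 0.8;0.9 0 0 0 0 0 0.8;0.9 0 0 0 0 0 0.8;0.9 0 0 0 0 0 0.8;0.9 0 0 0 0 0 0.6;0.9 0 0 0 0 0 0.5;0.9 0 0 0 0 0 0.3;0.9 0 0 0 0 0 0;0.9 0 0 0 0 0 0")

```text
t: 41.22
eef_pos: [0.5279, 0.0779, 0.2145]
tool_rot: [-0.001, 0.84, -0.543, 0.001]
contact_force: [-1.0, -0.2, 6.2]
gripper_width: 0.183
```

```bash
python3 hood.py w26.png; python3 -c "
from h import *
print(delta([.5275,.0785,.2145],down(np.radians(-67.5))))"
```

```text
41.2167 [ 0.121  0.299 -0.461  1.888  0.158  0.988 -1.559] [0.528 0.078 0.214] [ 0.41  -0.912  0.001] 0.18287319202568 [-1.01  -0.187  6.187] [-0.152  0.147  0.136]
hood_grip 0.82 [321.7, 294.0] [0.458 0.046 0.112]
hood_ear 0.82 [323.4, 82.0] [0.603 0.11  0.004]
(array([-0.00576015,  0.00073539, -0.00026933]), array([-0.03387977, -0.01008233,  0.42104191]))
```

View pics/w26.png

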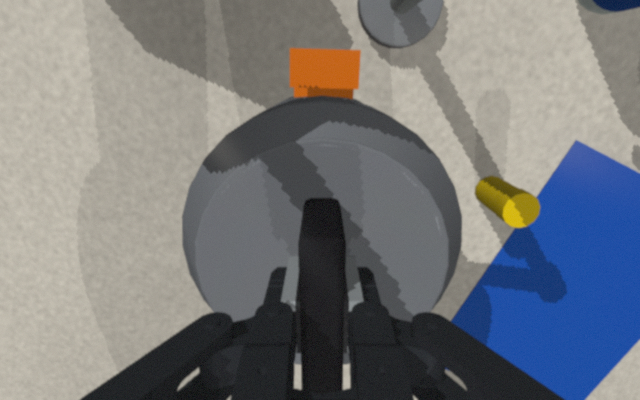

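Emit:
apply_moves(moves="0.9 0 0 0 0 0 0.3;0.9 0 0 0 0 0 0.3;0.9 0 0 0 0 0 0.2;0.9 0 0 0 0 0 0;0.9 0 0 0 0 0 0")

```text
t: 41.78
eef_pos: [0.5276, 0.0788, 0.2145]
tool_rot: [-0.001, 0.825, -0.565, 0.001]
contact_force: [-0.4, 1.4, 4.9]
gripper_width: 0.177
```

```bash
python3 hood.py w27.png; python3 -c "
from h import *
print(delta([.5275,.0785,.2145],down(np.radians(-67.5))))"
```

```text
41.7833 [ 0.113  0.297 -0.453  1.889  0.154  0.987 -1.61 ] [0.528 0.079 0.214] [ 0.36  -0.933  0.   ] 0.17729072849067803 [-0.417  1.412  4.895] [0.18  0.217 0.672]
hood_grip 0.58 [321.2, 294.8] [0.455 0.051 0.112]
hood_grip 0.32 [322.6, 81.5] [0.605 0.108 0.112]
hood_ear 0.97 [320.6, 85.0] [0.601 0.109 0.004]
(array([ 0.00229624,  0.00200727, -0.0001138 ]), array([-0.03579982, -0.00275918, -0.34240598]))
```

Emit:
apply_moves(moves="0.9 0 0 0 0 0 0.3;0.9 0 0 0 0 0 0.2;0.9 0 0 0 0 0 0;0.9 0 0 0 0 0 0;0.9 0 0 0 0 0 0")

```text
t: 42.35
eef_pos: [0.5276, 0.0789, 0.2145]
tool_rot: [-0.001, 0.816, -0.578, 0.001]
contact_force: [-0.1, 0.7, 6.2]
gripper_width: 0.176
```

```bash
python3 hood.py w28.png; python3 -c "
from h import *
print(delta([.5275,.0785,.2145],down(np.radians(-67.5))))"
```

```text
42.35 [ 0.108  0.297 -0.447  1.889  0.154  0.987 -1.641] [0.528 0.079 0.215] [ 0.332 -0.943  0.001] 0.17649354583637686 [-0.147  0.706  6.217] [-0.017  0.336  2.133]
hood_grip 0.88 [320.3, 293.5] [0.455 0.054 0.112]
hood_ear 0.98 [319.4, 82.4] [0.604 0.108 0.004]
(array([0.00247372, 0.00179063, 0.00010784]), array([-0.03448387, -0.01933143, -0.7837801 ]))
```

View pics/w28.png

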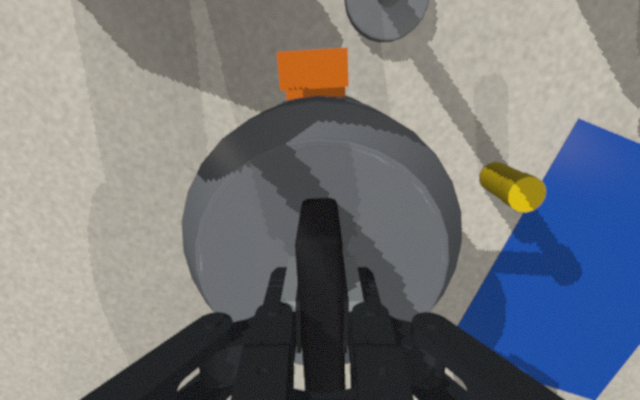

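Torque has risen to 2.1 N m, so the ears are against the stops. Unload, release, rise, check.

Emit:
apply_moves(moves="0.9 0 0 0 0 0 -0.4;0.9 0 0 0 0 0 0;0 0 0 0 0 0 0;-1 0 0 0 0 0 0;-1 0 0 0 0 0 0;-1 0 0 0 0 0 0;-1 0 0 0 0 0 0;-1 0 0 -0.1 0 0 0;-1 0 0 -0.2 0 0 0;-1 0 0 -0.3 0 0 0;-1 0 0 -0.3 0 0 0;-1 0 0 -0.3 0 0 0", force=25)

```text
t: 43.5
eef_pos: [0.5264, 0.0776, 0.3599]
tool_rot: [-0.0, 0.822, -0.57, 0.0]
contact_force: [0.3, -0.2, -0.5]
gripper_width: 1.001
```

Emit:
apply_moves(moves="-1 0 0 -0.3 0 0 0;-1 0 0 -0.3 0 0 0;-1 0 0 0 0 0 0;-1 0 0 0 0 0 0")

```text
t: 43.83
eef_pos: [0.5276, 0.078, 0.4327]
tool_rot: [-0.002, 0.822, -0.57, 0.002]
contact_force: [-0.7, -0.3, 0.1]
gripper_width: 1.0
```

```bash
python3 hood.py w29.png; python3 - <<'E'
from h import *
np.set_printoptions(precision=4,suppress=True)
p=shot('wrist')
s=shot('scene');save(s,'s29.png')
for n,z in (('hood_grip',.230),('hood_ear',.122),('lamp_knob',.314)):
  for nm,q in (('w',p),('s',s)):
    for r in nets.spot_point(q,n)[:2]: print(nm,n,r['score'],r['location'],atz(q,r['location'],z))
g=cv2.cvtColor(p['image'],cv2.COLOR_RGB2GRAY)
m=np.zeros_like(g);m[80:260,280:360]=(g[80:260,280:360]<38)
n,l,st,c=cv2.connectedComponentsWithStats(m);i=1+np.argmax(st[1:,4]);print(st[i])
ys,xs=np.nonzero(l==i);t=np.polyfit(ys,xs,1)
a=atz(p,[np.polyval(t,ys.min()+12),ys.min()+12],.251);b=atz(p,[np.polyval(t,ys.max()),ys.max()+.5],.251)
print(np.degrees(np.arctan2(*(a-b)[1::-1])),b,b+.035*(a-b)/np.linalg.norm(a-b))
E
```

```text
43.8333 [ 0.138  0.142 -0.457  1.575  0.064  1.434 -1.536] [0.528 0.078 0.433] [ 0.35  -0.937  0.001] 0.9996996320840377 [-0.679 -0.339  0.073] [-0.018 -0.033  0.015]
hood_grip 0.17 [315.2, 81.0] [0.603 0.115 0.112]
hood_ear 0.65 [321.2, 82.0] [0.605 0.107 0.004]
w hood_grip 0.97 [321.6, 170.1] [0.5257 0.0773 0.23  ]
s hood_grip 0.98 [355.5, 178.5] [0.5324 0.0781 0.23  ]
s hood_grip 0.19 [427.2, 192.5] [0.5389 0.2455 0.23  ]
w hood_ear 0.83 [320.5, 79.2] [0.6038 0.1081 0.122 ]
s hood_ear 0.75 [358.8, 237.6] [0.6165 0.1103 0.122 ]
s lamp_knob 0.6 [425.6, 194.2] [0.6516 0.2321 0.314 ]
[ 312  129   18   79 1224]
21.75818097642942 [0.4965 0.0663 0.251 ] [0.529  0.0792 0.251 ]
```

View pics/w29.png

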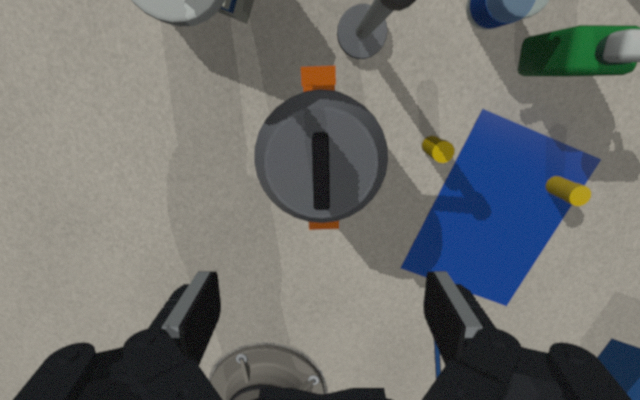

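View pics/s29.png

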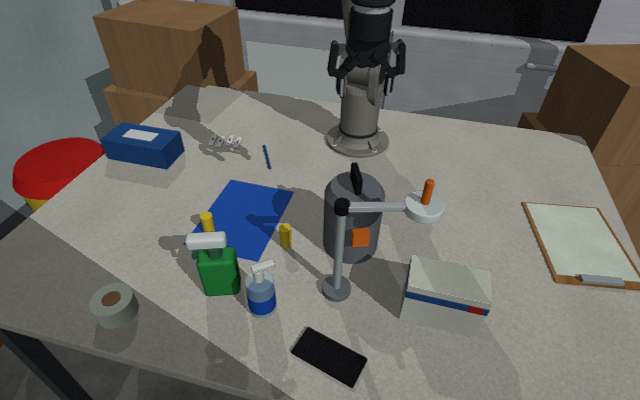

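The hood is closed: bar at 21.8° and centre about 1 mm off the axis. Now the lamp knob.

Emit:
apply_moves(moves="-1 -0.105 -0.178 0 0 0 0;-1 -0.105 -0.178 0 0 0 0;-1 -0.105 -0.178 0 0 0 0;-1 -0.105 -0.178 0 0 0 0;-1 -0.105 -0.178 0 0 0 0;-1 -0.105 -0.178 0 0 0 0;-1 -0.105 -0.178 0 0 0 0;-1 -0.105 -0.178 0 0 0 0;-1 0 0 0 0 0 0;-1 0 0 0 0 0 0")

```text
t: 45.22
eef_pos: [0.6516, 0.233, 0.4281]
tool_rot: [0.001, 0.822, -0.569, -0.001]
contact_force: [0.0, 0.3, 0.2]
gripper_width: 0.996
```

```bash
python3 - <<'E'
from h import *
np.set_printoptions(precision=4,suppress=True)
p=shot('wrist');save(p,'w30.png');print(obs()['eef_pos'])
for r in nets.spot_point(p,'lamp_knob')[:2]: print(r['score'],r['location'],atz(p,r['location'],.314))
X=atz(p,nets.spot_point(p,'lamp_knob')[0]['location'],.314);X[2]=.305;print(delta(X))
E
```

```text
[0.6515 0.2318 0.4288]
0.74 [315.7, 205.4] [0.6433 0.2349 0.314 ]
(array([-0.0577,  0.0517,  1.0397]), array([0., 0., 0.]))
```

View pics/w30.png

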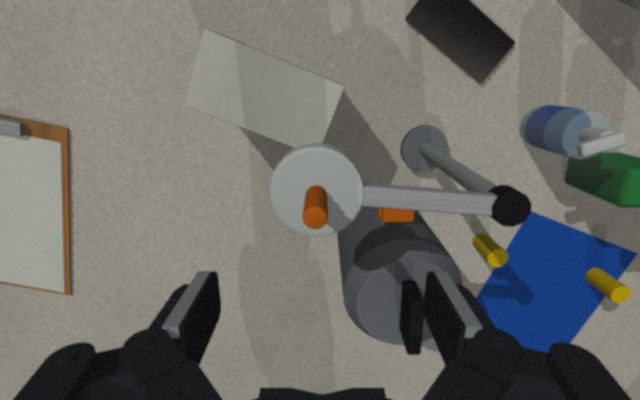

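Emit:
apply_moves(moves="-1 -0.02 0.02 0.2 0 0 0;-1 0 0 0.2 0 0 0;-1 0 0 0.2 0 0 0;-1 0 0 0.2 0 0 0;-1 0 0 0.15 0 0 0;-1 0 0 0.08 0 0 0;0.4 0 0 0 0 0 0;0.4 0 0 0 0 0 0;0.4 0 0 0 0 0 0;0.4 0 0 0 0 0 0;0.4 0 0 0 0 0 0")

```text
t: 46.28
eef_pos: [0.649, 0.2335, 0.3073]
tool_rot: [-0.001, 0.822, -0.57, 0.001]
contact_force: [0.2, 0.6, -0.6]
gripper_width: 0.313
```

```bash
python3 - <<'E'
from h import *
np.set_printoptions(precision=4,suppress=True)
p=shot('wrist');save(p,'w31.png');o=obs();print(o['eef_pos'],o['contact_force'])
E
```

```text
[0.6488 0.2335 0.307 ] [ 0.0656  0.1408 -0.3493]
```

View pics/w31.png

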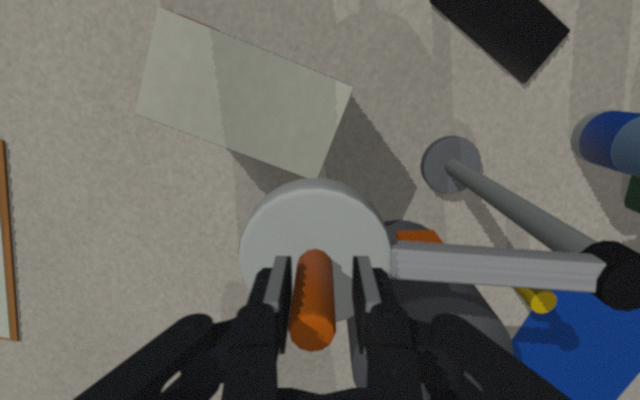

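Emit:
apply_moves(moves="0.9 0 0 0 0 0 0;0.9 0 0 0 0 0 0; 0.9 0 0 0 0 0 0", force=25)

```text
t: 46.58
eef_pos: [0.6476, 0.237, 0.3073]
tool_rot: [-0.002, 0.823, -0.569, -0.001]
contact_force: [-1.7, 5.1, 3.2]
gripper_width: 0.202
```

```bash
python3 - <<'E'
from h import *
np.set_printoptions(precision=3,suppress=True)
o=obs();T=T_tool(o)[:3,:3];print(o['eef_pos'],o['gripper_width'])
a=np.linspace(1.32,.02,25)
P=np.stack([-np.cos(a),np.sin(a),0*a],1)*.165
print(P[0]+[.69,.073,0]);print(np.diff(P,axis=0)@T/.12)
E
```

```text
[0.648 0.237 0.307] 0.2020869736037504
[0.649 0.233 0.   ]
[[-0.006  0.074 -0.   ]
 [-0.002  0.074 -0.   ]
 [ 0.002  0.074 -0.   ]
 [ 0.006  0.074 -0.   ]
 [ 0.01   0.074 -0.   ]
 [ 0.014  0.073 -0.   ]
 [ 0.018  0.072 -0.   ]
 [ 0.022  0.071 -0.   ]
 [ 0.026  0.07  -0.   ]
 [ 0.029  0.068 -0.   ]
 [ 0.033  0.067 -0.   ]
 [ 0.037  0.065 -0.   ]
 [ 0.04   0.063 -0.   ]
 [ 0.043  0.061 -0.   ]
 [ 0.047  0.058 -0.   ]
 [ 0.05   0.056 -0.   ]
 [ 0.053  0.053 -0.   ]
 [ 0.055  0.05  -0.   ]
 [ 0.058  0.047 -0.   ]
 [ 0.06   0.044 -0.   ]
 [ 0.063  0.04  -0.   ]
 [ 0.065  0.037 -0.   ]
 [ 0.067  0.033 -0.   ]
 [ 0.068  0.03  -0.   ]]
```

Emit:
apply_moves(moves="0.9 -0.006 0.074 0 0 0 0;0.9 -0.002 0.074 0 0 0 0;0.9 0.002 0.074 0 0 0 0;0.9 0.006 0.074 0 0 0 0;0.9 0.01 0.074 0 0 0 0;0.9 0.014 0.073 0 0 0 0;0.9 0.018 0.072 0 0 0 0;0.9 0.022 0.071 0 0 0 0;0.9 0.026 0.07 0 0 0 0;0.9 0.029 0.068 0 0 0 0;0.9 0.033 0.067 0 0 0 0;0.9 0.037 0.065 0 0 0 0")

```text
t: 47.58
eef_pos: [0.5591, 0.1792, 0.3072]
tool_rot: [-0.002, 0.823, -0.568, -0.001]
contact_force: [-3.0, 6.0, 4.1]
gripper_width: 0.199
```

Emit:
apply_moves(moves="0.9 0.04 0.063 0 0 0 0;0.9 0.043 0.061 0 0 0 0;0.9 0.047 0.058 0 0 0 0;0.9 0.05 0.056 0 0 0 0;0.9 0.053 0.053 0 0 0 0;0.9 0.055 0.05 0 0 0 0;0.9 0.058 0.047 0 0 0 0;0.9 0.06 0.044 0 0 0 0;0.9 0.063 0.04 0 0 0 0;0.9 0.065 0.037 0 0 0 0;0.9 0.067 0.033 0 0 0 0;0.9 0.068 0.03 0 0 0 0")

```text
t: 48.58
eef_pos: [0.5212, 0.0787, 0.3068]
tool_rot: [0.001, 0.823, -0.568, -0.002]
contact_force: [-8.4, 3.0, 7.6]
gripper_width: 0.201
```

Emit:
apply_moves(moves="0.9 0 0 0 0 0 0;0.9 0 0 0 0 0 0")

```text
t: 48.75
eef_pos: [0.5212, 0.0771, 0.3068]
tool_rot: [0.002, 0.822, -0.57, -0.002]
contact_force: [-12.9, 0.3, 10.6]
gripper_width: 0.202
```

```bash
python3 hood.py w32.png
```

```text
48.75 [ 0.15   0.205 -0.48   1.783  0.101  1.183 -1.572] [0.521 0.077 0.307] [ 0.351 -0.936 -0.001] 0.20218897031080896 [-12.866   0.267  10.583] [0.054 2.586 0.161]
hood_ear 0.71 [319.9, 72.4] [0.605 0.111 0.004]
```

View pics/w32.png

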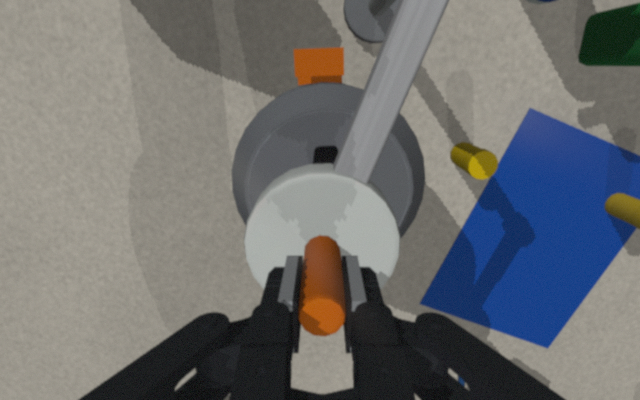

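The lamp head is over the bar. Release, rise and back away.

Emit:
apply_moves(moves="0.2 0 0 0 0 0 0;-1 0 0 0 0 0 0;-1 0 0 0 0 0 0;-1 0 0 0 0 0 0;-1 0 0 0 0 0 0;-1 0 0 -0.1 0 0 0;-1 0 0 -0.2 0 0 0;-1 0 0 -0.25 0 0 0;-1 0 0 -0.25 0 0 0;-1 0 0 -0.25 0 0 0;-1 0 0 0 0 0 0")

```text
t: 49.82
eef_pos: [0.5262, 0.0777, 0.4392]
tool_rot: [-0.004, 0.822, -0.57, 0.004]
contact_force: [0.7, 0.7, 0.8]
gripper_width: 1.0
```

Emit:
apply_moves(moves="-1 0.22 0.03 0 0 0 0;-1 0.22 0.03 0 0 0 0;-1 0.22 0.03 0 0 0 0;-1 0.22 0.03 0 0 0 0;-1 0.22 0.03 0 0 0 0;-1 0.22 0.03 0 0 0 0;-1 0.22 0.03 0 0 0 0;-1 0.22 0.03 0 0 0 0;-1 0.22 0.03 0 0 0 0;-1 0 0 0 0 0 0;-1 0 0 0 0 0 0;-1 0 0 0 0 0 0")

```text
t: 50.82
eef_pos: [0.5771, -0.1563, 0.4322]
tool_rot: [-0.0, 0.822, -0.57, -0.0]
contact_force: [0.5, 1.1, -0.1]
gripper_width: 0.993
```

```bash
python3 - <<'E'
from h import *
np.set_printoptions(precision=4,suppress=True)
s=shot('scene');t=shot('top');save(s,'s33.png');save(t,'t33.png');o=obs();print(o['t'],o['eef_pos'],o['contact_force'])
for n,z in (('hood_grip',.230),('hood_ear',.122),('lamp_knob',.314),('spray',0),('pump',0),('kitbox',0),('pot1_mid',.03)):
  for nm,q in (('s',s),('t',t)):
    for r in nets.spot_point(q,n)[:2]: print(nm,n,round(r['score'],2),np.round(r['location'],1),atz(q,r['location'],z))
E
```

```text
50.9167 [ 0.577  -0.1555  0.4323] [-0.0683  0.6443 -0.1678]
s hood_grip 0.56 [352.9 180.4] [0.5412 0.0736 0.23  ]
t hood_grip 0.86 [295.1 226.6] [0.5236 0.0751 0.23  ]
s hood_ear 0.88 [360.  235.2] [0.608  0.1117 0.122 ]
s lamp_knob 0.87 [358.2 147. ] [0.5258 0.0766 0.314 ]
t lamp_knob 0.87 [294.9 225.1] [0.5244 0.0728 0.314 ]
t lamp_knob 0.59 [341.3 159.6] [ 0.7096 -0.0514  0.314 ]
t spray 0.75 [373.8 168.4] [ 0.7437 -0.1878  0.    ]
s pump 0.68 [266.8 306.9] [ 0.78   -0.0706  0.    ]
t pump 0.86 [341.8 154.8] [ 0.7895 -0.0743  0.    ]
s kitbox 0.65 [436.2 309.1] [0.6808 0.3187 0.    ]
t kitbox 0.69 [228.5 180.2] [0.6894 0.3203 0.    ]
s pot1_mid 0.65 [203.7 223. ] [ 0.5891 -0.3256  0.03  ]
s pot1_mid 0.56 [282.1 237.3] [ 0.5829 -0.098   0.03  ]
t pot1_mid 0.44 [346.  218.5] [ 0.5631 -0.0902  0.03  ]
```

View pics/s33.png

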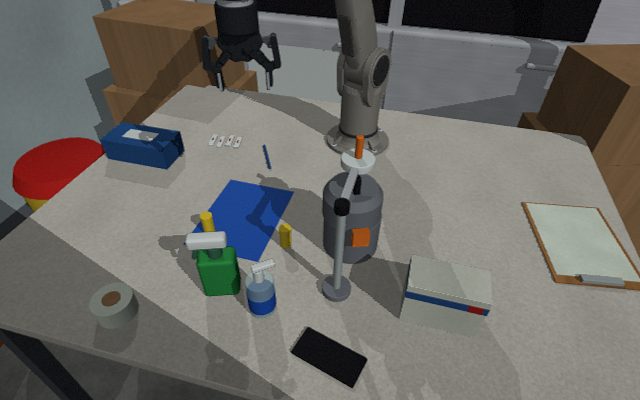

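View pics/t33.png

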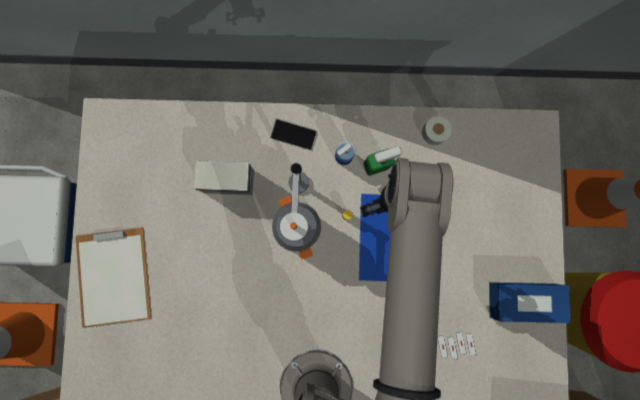

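The final scene picture shows the knob at (358,147) over the closed hood, the ear under its catch at (360,237), no red pot outside, and the bystanders in place.

```bash
python3 -c "
from station import bot
print(bot.hand_in())"
```

```text
the job is handed in; nothing more can be done
None
```

The job is done and handed in at about 51 s of the 210 s limit; the hand-in gives no verdict. I swung the lamp about 1.35 rad to the left and dropped the three red-capped pots present into the jar one by one. The two yellow look-alikes I left alone. I then set the hood on the canister, turned it clockwise to the stops, and swung the lamp back over it.

**Last checks:**
- **Pots:** all three caps showed inside the jar before the hood went on, and no red pot was left outside.
- **Hood:** the bar lay at 21.8° against catches at about 22.5°, with its centre about 1–2 mm from the jar axis. The turn ended against a firm stop at about 2 N m.
- **Lamp:** the knob is within about 6 mm of the jar axis, seen from above.
- **Robot:** it is standing clear, with no contact force.
- **Bystanders:** they look untouched in both cameras. The network positions for the spray and pump bottles differ from the first ones by up to about 17 mm; I put that down to detector scatter, since the pictures show no shift.
- **One disagreement:** the final scene-camera reading of the hood grip was about 14 mm off the top-camera and wrist readings. The lamp head partly hid it, so I gave it less weight.

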